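# Put the crimping dies back in their own nests

### The arm

A 6-joint arm with a two-finger parallel gripper is mounted at the origin on the work surface. World frame = base frame: x ahead of the robot, y to its left, z up, the work surface at z = 0. Lengths are in mm, angles in rad, forces in N, time in s.
With the tool pointing down it reaches from about 275 to 1000 mm from the base axis. Payload 8.4 kg.
Tool frame: the origin (TCP) lies at the very end of the fingers, on their centre line; the grasp point (between the pads) lies 19 mm behind it; x points along the fingers, y is the direction in which the jaws open and shut, and the axes are right-handed (so a half turn about x gives the same grasp; the last joint's range is limited). The gripper opens to 85 mm and grips with 20 to 120 N. Pads are 22 mm wide; open, the fingers measure 114 mm over their backs; the gripper's body (76 mm by 85 mm) begins 54 mm behind the grasp point. The pads swing forward as they close: fully open they stand 13 mm farther back than shut.
Start: joints at [-1.14, 0.353, 1.633, -0, 1.155, -0.002], TCP at [262.133, -567.375, 231.281] pointing down, gripper open.
Joint ranges: [-2.63, 2.63], [-0.92, 2.1], [0.06, 2.66], [-1.3, 4.44], [0, 2.69], [-3.02, 3.02]. Speed limits (rad/s): [2.22, 2.22, 2.79, 3.14, 3.14, 3.14].

### API

Orientations are given as [roll, pitch, yaw] about the fixed x, y, z axes, in that order (R = Rz(yaw) Ry(pitch) Rx(roll)).
In Python, from rig import r, grab_frame, camera_params, sign_off gives the robot as it stands.
- The arm moves only by the tool drive_tool, never from a script. Its argument "rows" is one flat list of numbers, 7 for each row, row after row: the shift along the tool's x, y, z in mm, then the turn, a rotation vector about the tool's x, y, z in degrees, then the opening in per cent of the stroke, from 0 (shut) to 100 (fully open). In form: [x, y, z, rx, ry, rz, fingers, x, y, z, rx, ry, rz, fingers, ...]. A call has 1 to 10 rows; each row is the pose to reach, as a shift and turn from the pose measured when the call began, along the tool's axes at that moment; what a row does not reach only later rows make up. A row lasts 1/8 s, in which the tool goes at most 62.5 mm and 10.7 degrees, less where a joint would pass 70% of its speed; a pose out of reach is approached as far as the arm can. A call with a gripper value outside its range is refused whole. The fingers move at their own pace and stop on an object; "newtons" is the grip in N (left out, the last holds). Time passes only in rows, so rows that repeat a pose let the fingers close. It gives the time, the measured TCP pose, the force and the opening at its end, in the units of the state.
- r.sense(): the state, without advancing time (a new reading comes with each control period).
- grab_frame(name): name is "scene" or "top"; returns the picture (480x640x3 uint8, red, green, blue); there is no depth.
- camera_params(name): a dict with "vertical_fov" (degrees; the focal length in pixels is half the picture's height over the tangent of half this angle, whatever the lens; pixels are square), "cx", "cy" (the principal point, pixels), "pose" (4x4, takes a point from camera to world coordinates). Camera axes: x right, y down, z forward; pixel columns grow to the right and rows downward; lengths in mm; the calibration is good to about 2 mm. A picture is of the moment at which its call begins. camera_params takes no time and is no camera call.
- sign_off(): hands the job in, once; it reports no verdict.
The state is a dict: "clock": time; "qpos": joint angles; "qvel": joint speeds; "joint_efforts": joint torques, N m; "eef_pos": TCP position; "tcp_rot": TCP orientation; "contact_force": force on the tool from outside, world axes, zero at the start; "wrist_torque": the same for the moment, N m; "opening": opening from 0.0 (shut) to 1.0 (fully open).
Only numpy, scipy, OpenCV 4.12 (cv2) and the standard library are available. Lean on these libraries where they do the work, as an engineer would, in place of code of your own. Each camera call takes 0.05 s, during which the arm holds its last target.

### The job

The three crimping dies in the rack are in one another's nests. Lift the locking bar straight up out of the rack's two brackets and lay it in the brackets of the bar rest, then put each die, upright, in the nest whose sign has the shape of its grip head, using the unmarked nest as the free spot on the way. When all three dies are in their own nests, lay the bar back in the rack's brackets over them and let go.

Things in the scene. Friction and masses are not known exactly. Their poses are not given: they have to be found in the camera images.
- die_round: Crimping die with a round grip head: an upright cylinder 38 mm across. Round steel foot 42 mm across, 16 mm high; the black head rises from it to 50 mm. Origin: centre of the underside; z up. About 0.2 kg. All dies fit all nests; none starts in its own.
- die_blade: Crimping die with a flat blade-like grip head 14 mm thick (along its x) and 52 mm long (along its y). Round steel foot 42 mm across, 16 mm high; the black head rises from it to 50 mm. Origin: centre of the underside; z up. About 0.2 kg. All dies fit all nests; none starts in its own.
- die_cross: Crimping die with a cross-shaped grip head: two walls 14 mm thick and 46 mm long crossing at the centre, along its x and y. Round steel foot 42 mm across, 16 mm high; the black head rises from it to 50 mm. Origin: centre of the underside; z up. About 0.2 kg. All dies fit all nests; none starts in its own.
- nest_round: Fixed white plate 104 x 72 x 6 mm on the rack. Pocket 56 mm square inside, lips 4 mm thick, 6 mm high (tops 12 mm above the origin). Origin: plate underside below the pocket's centre; pocket floor 6 mm above it; y along the row. Its flat black sign, 4 mm high, 52 mm along +x from the origin, is a disc 36 mm across. 
- nest_blade: Fixed white plate 104 x 72 x 6 mm on the rack. Pocket 56 mm square inside, lips 4 mm thick, 6 mm high (tops 12 mm above the origin). Origin: plate underside below the pocket's centre; pocket floor 6 mm above it; y along the row. Its flat black sign, 4 mm high, 52 mm along +x from the origin, is a bar 14 x 50 mm, long along y. 
- nest_cross: Fixed white plate 104 x 72 x 6 mm on the rack. Pocket 56 mm square inside, lips 4 mm thick, 6 mm high (tops 12 mm above the origin). Origin: plate underside below the pocket's centre; pocket floor 6 mm above it; y along the row. Its flat black sign, 4 mm high, 52 mm along +x from the origin, is a cross 36 mm across with arms 14 mm wide. 
- nest_spare: Fixed white plate 104 x 72 x 6 mm on the rack. Pocket 56 mm square inside, lips 4 mm thick, 6 mm high (tops 12 mm above the origin). Origin: plate underside below the pocket's centre; pocket floor 6 mm above it; y along the row. It has no sign: that end is bare. Empty at the start: the free spot.
- rack: Fixed blue rack, base 120 x 390 x 10 mm, with the nests, same yaw, at y = -123, -41, 41, 123 mm in any order. U brackets, open on top, 12 mm thick, at y = +-178 mm, x = 0: slot 32 mm wide along x, slot floor 72 mm, cheek tops 102 mm above the origin (base underside, mid-row). Standing dies reach 66 mm up: they cannot come out under the bar.
- bar_rest: Fixed grey stand for the bar, nearer or farther than the rack, roughly parallel to it. Base 60 x 240 x 8 mm; open-topped U brackets 12 mm thick at y = +-90 mm, x = 0: slot 32 mm wide along x, slot floor 30 mm, cheek tops 55 mm above the origin (base underside, midway). A tape roll and a cable lug, 18 mm high, lie by its ends; the bar passes over them.
- bar: Locking bar: straight square steel bar 16 x 16 x 410 mm, long along its y, about 0.4 kg. Origin: centre of its underside; z up. It starts in the rack's two brackets, above the dies; its middle is over the gap between the two middle nests.
There are look-alikes about, which are no part of the job. Of the things that look like the bar_rest, take the one that is farthest to the robot's left at the start.

How it is judged (in metres and radians):
On the way, in this order (a step that is already met when the one before it is completed fails the run):
1. the locking bar lies in both brackets of the bar rest, let go (x of bar in the frame of bar_rest between -0.014 and 0.014 m and y of bar in the frame of bar_rest between -0.09 and 0.09 m and z of bar in the frame of bar_rest between 0.025 and 0.035 m and angle between the y axis of bar and the y axis of bar_rest, either way round below 0.12 rad and linear speed of bar below 0.02 m/s and contact force between the fingers and bar below 0.2 N), for 0.2 s.
2. each die stands in its own nest (horizontal distance between die_round and nest_round below 0.014 m and z of die_round in the frame of nest_round between 0.002 and 0.01 m and angle between each of die_round, die_blade, die_cross's own z axis and vertical below 0.1 rad and linear speed of each of die_round, die_blade, die_cross below 0.02 m/s and horizontal distance between die_blade and nest_blade below 0.014 m and z of die_blade in the frame of nest_blade between 0.002 and 0.01 m and horizontal distance between die_cross and nest_cross below 0.014 m and z of die_cross in the frame of nest_cross between 0.002 and 0.01 m), for 0.2 s.
At the end, for the whole second after the job is handed in: Each of the three dies stands upright (within 0.1 rad) on the floor of its own nest's pocket, centred within 14 mm, and the bar lies level in both of the rack's brackets (its middle within 30 mm of the rack's middle along the row), all released and at rest (all of step 2 and x of bar in the frame of rack between -0.014 and 0.014 m and y of bar in the frame of rack between -0.03 and 0.03 m and z of bar in the frame of rack between 0.067 and 0.077 m and angle between the y axis of bar and the y axis of rack, either way round below 0.12 rad and linear speed of bar below 0.02 m/s); the robot touches nothing.
It also fails if it takes over 136 s, if anything falls off the work surface, if the arm or the gripper's body presses on something with over 40 N, if the wrist force passes 120 N, or if a joint passes its speed limit or range.

## Working session

There is one attempt and no reset: what is moved stays moved. The work goes in short steps, Python scripts to look and compute and a tool call to move; the robot and the scene stay as the last step left them, time stands still between calls to the robot, and variables do not carry over. Pictures are saved under pics/ and viewed, and the job is handed in when it is done.

Besides the shell and the picture viewer there is one more tool, called after "Call:" by a JSON object that holds its "method" and its "body", one argument or row to a line. drive_tool: Moves the arm, as the interface text tells. Its arguments: {"type":"object","properties":{"rows":{"type":"array","items":{"type":"number"}},"newtons":{"type":"number"}},"required":["rows"]}

```bash
ls; mkdir -p pics; python3 - <<'E'
from rig import r, grab_frame, camera_params
import cv2
print(r.sense())
for n in("scene","top"):
    p=camera_params(n);print(n,p)
    cv2.imwrite(f"pics/{n}0.png",grab_frame(n)[:,:,::-1])
E
```

```text
pics
{'clock': 0.0, 'qpos': array([-1.14040418e+00,  3.53657386e-01,  1.63413238e+00, -1.10128913e-05,
        1.15518315e+00, -2.41489624e-03]), 'qvel': array([-1.18902053e-03,  5.85001928e-05,  6.57175851e-04, -4.10340425e-04,
       -4.64199155e-05, -1.72522276e-03]), 'joint_efforts': array([ 9.67247724e-04, -6.05240107e+01, -3.42069697e+01,  3.90947400e-05,
        9.43251798e-03, -9.59070007e-06]), 'eef_pos': array([ 261.93024924, -566.94824782,  230.55665707]), 'tcp_rot': array([-1.56591619,  1.56941603,  2.00848796]), 'contact_force': array([-0.07742589,  0.09291918, -0.02564748]), 'wrist_torque': array([0.03664699, 0.02817134, 0.00935199]), 'opening': 0.9996181594489656}
scene {'vertical_fov': 45.709019151729144, 'cx': 325.58748401789114, 'cy': 241.65045118298232, 'pose': array([[-7.31721163e-01,  3.70902142e-01, -5.71852902e-01,
         1.19789838e+03],
       [ 6.81556588e-01,  3.88240942e-01, -6.20281861e-01,
         6.26201889e+02],
       [-8.04716184e-03, -8.43623477e-01, -5.36874912e-01,
         7.82752538e+02],
       [ 0.00000000e+00,  0.00000000e+00,  0.00000000e+00,
         1.00000000e+00]])}
top {'vertical_fov': 54.84874888380702, 'cx': 317.3427046991655, 'cy': 248.24122149943597, 'pose': array([[-2.11258357e-02, -9.96889722e-01,  7.59248448e-02,
         3.72485482e+02],
       [-9.99696294e-01,  2.20269986e-02,  1.10513078e-02,
        -2.06613912e+02],
       [-1.26893316e-02, -7.56683178e-02, -9.97052299e-01,
         1.20622277e+03],
       [ 0.00000000e+00,  0.00000000e+00,  0.00000000e+00,
         1.00000000e+00]])}
```

View pics/scene0.png

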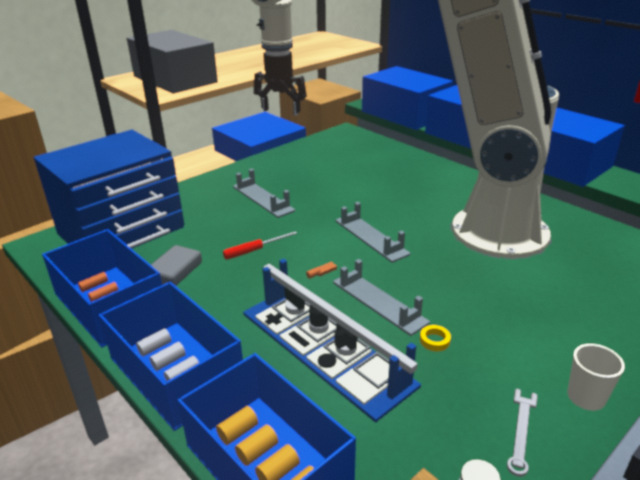

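View pics/top0.png

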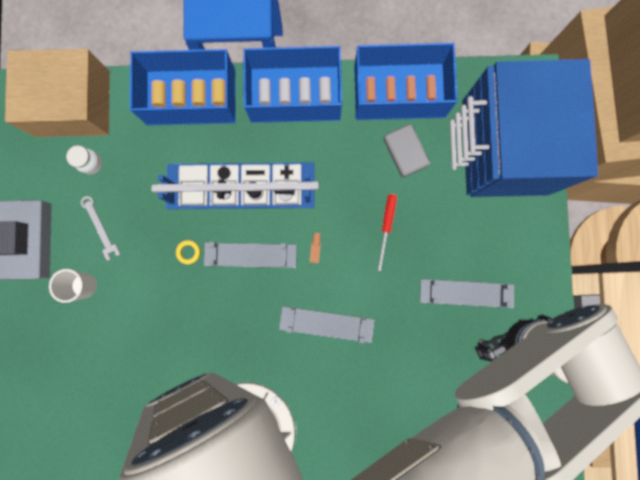

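```bash
python3 - <<'E'
import cv2
t=cv2.imread("pics/top0.png");s=cv2.imread("pics/scene0.png")
cv2.imwrite("pics/t_crop.png",cv2.resize(t[145:275,145:345],None,fx=4,fy=4,interpolation=cv2.INTER_CUBIC))
cv2.imwrite("pics/s_crop.png",cv2.resize(s[250:420,235:455],None,fx=3.5,fy=3.5,interpolation=cv2.INTER_CUBIC))
E
```

```text
(no output)
```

View pics/t_crop.png

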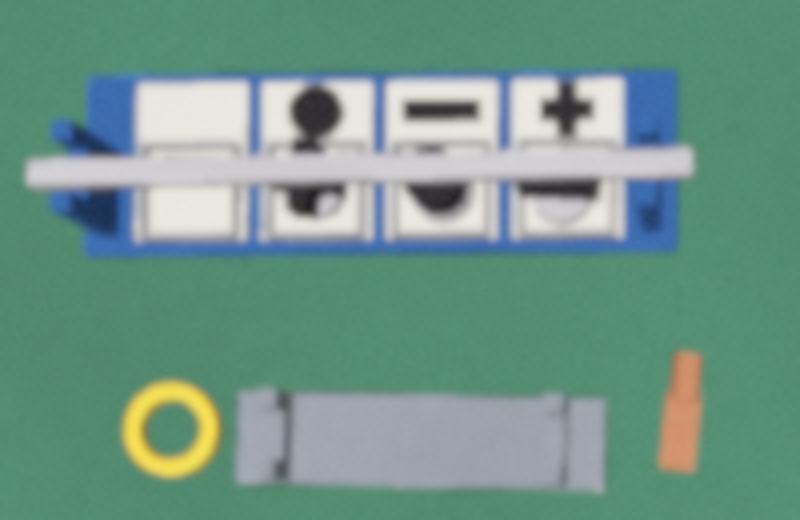

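View pics/s_crop.png

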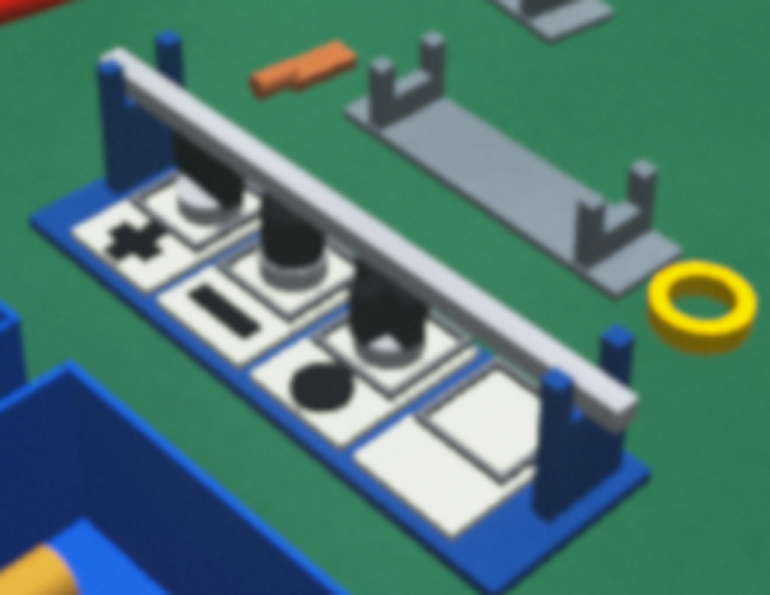

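```bash
cat > h.py <<'E'
import numpy as np, cv2
from rig import r, grab_frame, camera_params
def ray(name,uv):
    p=camera_params(name);f=240/np.tan(np.radians(p["vertical_fov"]/2));T=np.array(p["pose"])
    uv=np.atleast_2d(np.asarray(uv,float))
    d=np.c_[(uv[:,0]-p["cx"])/f,(uv[:,1]-p["cy"])/f,np.ones(len(uv))]
    return T[:3,3],d@T[:3,:3].T
def onplane(name,uv,z):
    o,d=ray(name,uv);return (o+d*((z-o[2])/d[:,2])[:,None])[:,:2]
def proj(name,P):
    p=camera_params(name);f=240/np.tan(np.radians(p["vertical_fov"]/2));T=np.array(p["pose"])
    c=(np.atleast_2d(P)-T[:3,3])@T[:3,:3]
    return np.c_[p["cx"]+f*c[:,0]/c[:,2],p["cy"]+f*c[:,1]/c[:,2]]
E
cat > m.py <<'E'
from h import *
t=cv2.imread("pics/top0.png");hsv=cv2.cvtColor(t,cv2.COLOR_BGR2HSV)
# rack base long edges: columns 170..312
def edge(roi,mask,z,cols,rows):
    # top & bottom boundary per column, left/right per row
    x0,y0,x1,y1=roi;m=np.zeros_like(mask);m[y0:y1,x0:x1]=mask[y0:y1,x0:x1]
    return m
def dump(m,z,L,W,tag,cols,rows):
    top=[];bot=[]
    for c in cols:
        v=np.where(m[:,c])[0];top.append((c,v.min()-.5));bot.append((c,v.max()+.5))
    lef=[];rig=[]
    for q in rows:
        u=np.where(m[q])[0];lef.append((u.min()-.5,q));rig.append((u.max()+.5,q))
    T,B,Lf,R=[onplane("top",np.array(a),z) for a in(top,bot,lef,rig)]
    # lines x=a*y+b
    fa,fb=np.polyfit(T[:,1],T[:,0],1),np.polyfit(B[:,1],B[:,0],1)
    print(tag,"slopes",fa[0],fb[0],"res",np.std(T[:,0]-np.polyval(fa,T[:,1])),np.std(B[:,0]-np.polyval(fb,B[:,1])))
    s=(fa[0]+fb[0])/2;yaw=-np.arctan(s)
    c=np.cos(yaw);sn=np.sin(yaw)
    X=lambda P:P[:,0]*c+P[:,1]*sn
    Y=lambda P:-P[:,0]*sn+P[:,1]*c
    x1,x0,y1,y0=X(T).mean(),X(B).mean(),Y(Lf).mean(),Y(R).mean()
    print(" yaw",yaw,"W",x1-x0,W,"L",y1-y0,L)
    xm,ym=(x0+x1)/2,(y0+y1)/2
    print(" centre",xm*c-ym*sn,xm*sn+ym*c)
H,S,V=cv2.split(hsv)
blue=((H>100)&(H<125)&(S>110)).astype(np.uint8)
white=((S<60)&(V>150)).astype(np.uint8)
m=np.zeros_like(blue);m[155:215,155:325]=(blue|white|(V<70))[155:215,155:325]
m[:,:166]=0;m[:,320:]=0
# drop bar ends beyond the base by using rows away from bar
dump(m,10,390,120,"rack",range(200,300),[167,168,169,170,202,203,204,205])
g=((H>100)&(H<130)&(S>15)&(S<80)&(V>110)|((S<60)&(V<110))).astype(np.uint8)
m=np.zeros_like(g);m[235:275,200:300]=g[235:275,200:300]
cv2.imwrite("pics/gm.png",m*255)
dump(m,8,240,60,"rest",[*range(222,280)],range(248,262))
# bar in top
for z in(88,):
  w=((S<60)&(V>120)).astype(np.uint8)
  pts=[]
  for c in [*range(154,164),*range(303,317)]:
    v=np.where(w[178:198,c])[0]+178
    pts.append((c,v.mean(),len(v)))
  P=onplane("top",np.array(pts)[:,:2],z);f=np.polyfit(P[:,1],P[:,0],1)
  rr=np.where(w[188,140:170])[0].min()+140-.5, np.where(w[185,305:330])[0].max()+305+.5
  E=onplane("top",[(rr[0],188),(rr[1],185)],z)
  print("bar yaw",-np.arctan(f[0]),"res",np.std(P[:,0]-np.polyval(f,P[:,1])),"ends",E,np.linalg.norm(E[0]-E[1]),"mid",(E[0]+E[1])/2,"x at mid",np.polyval(f,E[:,1].mean()),pts[0],pts[-1])
E
python3 m.py
```

```text
rack slopes 0.016083859440635846 0.01258357280480091 res 2.100302750093107 0.7681741738432447
 yaw -0.014332734597166094 W 117.96296318579755 120 L 388.24211760808066 390
 centre 633.1172968431109 7.316201159350872
rest slopes 0.047373976460726955 0.044895142553181534 res 0.6719048687860094 0.7301806355640729
 yaw -0.0461018703471779 W 54.8101858188561 60 L 234.79708796761292 240
 centre 451.09925776023977 -17.184362061686638
bar yaw -0.008368401635300365 res 0.6792941940059282 ends [[ 615.31736401  213.07446001]
 [ 612.93554304 -200.33775157]] 413.4190728042869 mid [614.12645353   6.36835422] x at mid 614.1347900484403 (154, np.float64(188.0), 9) (316, np.float64(185.0), 9)
```

```bash
cat >> h.py <<'E'
from scipy.spatial.transform import Rotation as Ro
def plan(xyz,jawyaw):
    """tool shift mm + rotvec deg from current pose to TCP xyz with tool x down, tool y along world angle jawyaw (mod pi, nearest)"""
    s=r.sense();R=Ro.from_euler('xyz',s['tcp_rot']).as_matrix()
    best=None
    for k in(0,np.pi):
        a=jawyaw+k;y=np.array([np.cos(a),np.sin(a),0]);x=np.array([0,0,-1.]);z=np.cross(x,y)
        D=Ro.from_matrix(R.T@np.c_[x,y,z]).as_rotvec(degrees=True)
        q6=s['qpos'][5]
        print(' opt',k,np.round(R.T@(np.array(xyz)-s['eef_pos']),1),np.round(D,2))
def st():
    s=r.sense();R=Ro.from_euler('xyz',s['tcp_rot']).as_matrix()
    print('t',round(s['clock'],2),'p',np.round(s['eef_pos'],1),'jaw',round(np.arctan2(R[1,1],R[0,1]),3),'down',np.round(R[:,0],3),'q',np.round(s['qpos'],2),'F',np.round(s['contact_force'],1),'op',round(s['opening'],3))
E
python3 - <<'E'
from h import *
st()
plan((614,7,180),-0.012)
for n,sg in(("top",[(224,172),(255.5,172),(286.5,172)]),):
    im=cv2.imread(f"pics/{n}0.png");V=im.max(2)
    for u,v in sg:
        roi=(V[int(v)-12:int(v)+7,int(u)-13:int(u)+14]<110).astype(np.uint8)
        k,l,stt,c=cv2.connectedComponentsWithStats(roi)
        for i in range(1,k):
            if stt[i,4]>15: 
                p=c[i]+[int(u)-13,int(v)-12];print(n,p,stt[i],onplane(n,[p],20))
s=cv2.imread("pics/scene0.png");V=s.max(2)
for u,v in [(273,319),(299,339),(327,360)]:
    roi=(V[v-14:v+15,u-16:u+17]<90).astype(np.uint8)
    k,l,stt,c=cv2.connectedComponentsWithStats(roi)
    for i in range(1,k):
        if stt[i,4]>15:
            p=c[i]+[u-16,v-14];print("scene",p,stt[i],onplane("scene",[p],20))
E
```

```text
t 0.1 p [ 262.  -567.   230.7] jaw -1.138 down [-0.001  0.001 -1.   ] q [-1.14  0.35  1.63  0.    1.16 -0.  ] F [-0.1 -0.3  0.4] op 1.0
 opt 0 [  51.1 -373.3 -560.3] [-6.452e+01 -4.000e-02  6.000e-02]
 opt 3.141592653589793 [  51.1 -373.3 -560.3] [1.1548e+02 7.0000e-02 5.0000e-02]
top [223.51886792 172.51886792] [  7   7  12  12 106] [[666.49691236  47.31932073]]
top [255. 172.] [ 5 11 17  3 51] [[665.87825311 -35.03259292]]
top [286.07575758 171.65151515] [ 8  6 11 12 66] [[ 664.83506468 -116.18924596]]
scene [273.65740741 318.22222222] [  9   8  17  11 108] [[ 663.34354387 -113.82350204]]
scene [262.25   329.4375] [ 0 20 11  9 16] [[ 701.70329859 -102.42027731]]
scene [298.67741935 338.49462366] [ 7  7 18 14 93] [[665.97971606 -31.65398987]]
scene [326.98918919 359.84324324] [  8   7  17  14 185] [[665.83020577  49.83530889]]
```

Candidates for bar_rest in top view: (250,255), (327,325), (467,293). (250,255) is farthest to +y (robot's left), and has the tape roll and lug at its ends – confirmed in the crop. Nests from left: spare, round (holds cross), blade (holds round), cross (holds blade).

Call:
{"method": "drive_tool", "body": {
  "rows": [51, -373, -560, -64.5, 0, 0, 60, 51, -373, -560, -64.5, 0, 0, 60, 51, -373, -560, -64.5, 0, 0, 60, 51, -373, -560, -64.5, 0, 0, 60, 51, -373, -560, -64.5, 0, 0, 60, 51, -373, -560, -64.5, 0, 0, 60, 51, -373, -560, -64.5, 0, 0, 60, 51, -373, -560, -64.5, 0, 0, 60, 51, -373, -560, -64.5, 0, 0, 60, 51, -373, -560, -64.5, 0, 0, 60],
  "newtons": 60
}}

```text
clock: 1.35
eef_pos: [588.5, -34.0, 183.6]
tcp_rot: [-2.539, 1.57, 2.161]
contact_force: [0.1, -0.3, -0.3]
opening: 0.598
```

```bash
python3 -c "
from h import *
st();plan((614,7,62),-0.011)"
```

```text
t 1.35 p [588.5 -34.  183.6] jaw -0.012 down [-0.001  0.001 -1.   ] q [-0.06  0.35  1.76  0.    1.04 -0.05] F [ 0.1 -0.3 -0.3] op 0.598
 opt 0 [121.6  25.1 -41.2] [-0.06 -0.06  0.04]
 opt 3.141592653589793 [121.6  25.1 -41.2] [1.7994e+02 6.0000e-02 9.0000e-02]
```

Call:
{"method": "drive_tool", "body": {
  "rows": [20, 25, -41, 0, 0, 0, 60, 20, 25, -41, 0, 0, 0, 60, 70, 25, -41, 0, 0, 0, 60, 122, 25, -41, 0, 0, 0, 60, 122, 25, -41, 0, 0, 0, 60, 122, 25, -41, 0, 0, 0, 60, 122, 25, -41, 0, 0, 0, 60]
}}

```text
clock: 2.22
eef_pos: [615.5, 6.5, 64.1]
tcp_rot: [1.903, 1.568, 0.32]
contact_force: [0.3, 0.6, 0.1]
opening: 0.601
```

```bash
python3 - <<'E'
from h import *
st()
s=grab_frame("scene")[:,:,::-1]
cv2.imwrite("pics/s1.png",cv2.resize(s[170:420,235:455],None,fx=2.4,fy=2.4,interpolation=cv2.INTER_CUBIC))
E
```

```text
t 2.23 p [615.5   6.5  64.1] jaw -0.012 down [ 0.003  0.001 -1.   ] q [0.01 0.53 1.78 0.   0.83 0.02] F [0.3 0.6 0.1] op 0.601
```

View pics/s1.png

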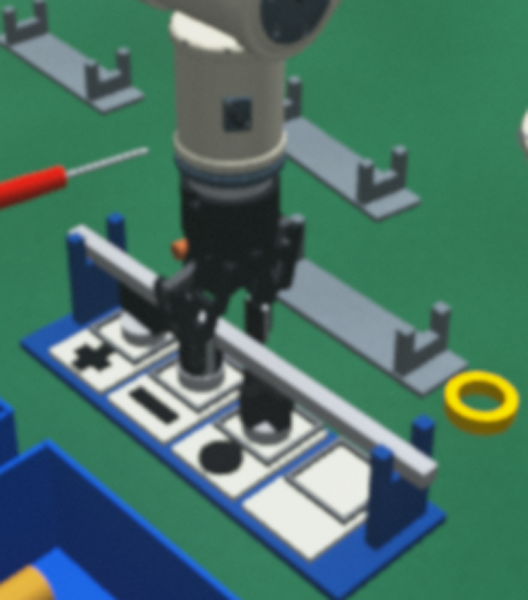

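The fingers straddle the bar at its middle, clear of the dies. Closing.

Call:
{"method": "drive_tool", "body": {
  "rows": [0, 0, 0, 0, 0, 0, 10, 0, 0, 0, 0, 0, 0, 10, 0, 0, 0, 0, 0, 0, 10, 0, 0, 0, 0, 0, 0, 10, 0, 0, 0, 0, 0, 0, 10, 0, 0, 0, 0, 0, 0, 10],
  "newtons": 60
}}

```text
clock: 3.02
eef_pos: [615.5, 6.6, 65.0]
tcp_rot: [1.836, 1.567, 0.253]
contact_force: [-2.5, 0.2, 10.9]
opening: 0.174
```

Call:
{"method": "drive_tool", "body": {
  "rows": [-12, 0, 0, 0, 0, 0, 10, -25, 0, 0, 0, 0, 0, 10, -40, 0, 0, 0, 0, 0, 10, -55, 0, 0, 0, 0, 0, 10, -70, 0, 0, 0, 0, 0, 10, -70, 0, 0, 0, 0, 0, 10]
}}

```text
clock: 3.78
eef_pos: [616.3, 6.5, 136.8]
tcp_rot: [1.723, 1.564, 0.14]
contact_force: [0.6, 0.9, -5.5]
opening: 0.174
```

```bash
python3 - <<'E'
from h import *
st()
s=grab_frame("scene")[:,:,::-1]
cv2.imwrite("pics/s2.png",s)
cv2.imwrite("pics/t2.png",grab_frame("top")[:,:,::-1])
plan((451,-17,135),-0.046)
E
```

```text
t 3.77 p [616.3   6.5 136.8] jaw -0.012 down [ 0.006  0.001 -1.   ] q [0.01 0.44 1.74 0.   0.96 0.02] F [ 0.6  0.9 -5.5] op 0.174
 opt 0 [  -0.5 -163.9   25.4] [ 1.95 -0.06 -0.2 ]
 opt 3.141592653589793 [  -0.5 -163.9   25.4] [-1.7805e+02  3.1000e-01 -9.0000e-02]
```

View pics/s2.png

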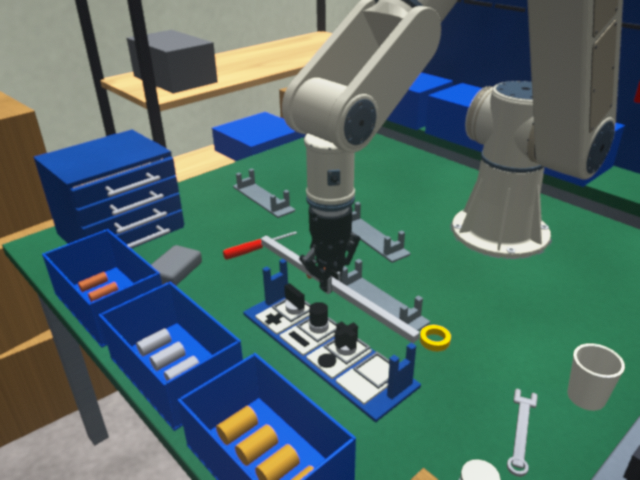

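View pics/t2.png

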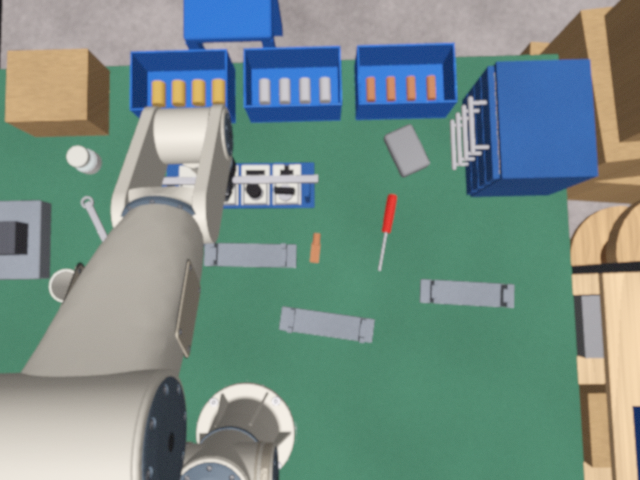

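```bash
cat >> m.py <<'E'
ng=((H<65)|(H>95)|(S<55)).astype(np.uint8)
m=np.zeros_like(g);m[236:275,201:300]=ng[236:275,201:300]
dump(m,8,240,60,"rest2",[*range(225,280)],range(248,262))
E
python3 m.py|grep -A3 rest
python3 - <<'E'
from h import *
# expected bracket cheek tops of the rest in scene view
c=np.array([451.5,-17.2]);y=-.046
R=np.array([[np.cos(y),-np.sin(y)],[np.sin(y),np.cos(y)]])
for ly in(90,-90):
  for lx in(21,-21):
    p=c+R@[lx,ly];print(lx,ly,proj("scene",[[*p,55]]).round(1),proj("top",[[*p,55]]).round(1))
s=cv2.imread("pics/scene0.png")
cv2.imwrite("pics/s0r.png",cv2.resize(s[255:335,325:435],None,fx=7,fy=7,interpolation=cv2.INTER_CUBIC))
E
```

```text
rest slopes 0.047373976460726955 0.044895142553181534 res 0.6719048687860094 0.7301806355640729
 yaw -0.0461018703471779 W 54.8101858188561 60 L 234.79708796761292 240
 centre 451.09925776023977 -17.184362061686638
bar yaw -0.008368401635300365 res 0.6792941940059282 ends [[ 615.31736401  213.07446001]
--
rest2 slopes 0.048059163850642794 0.036487035060601386 res 0.6864697215538726 0.7368256756107103
 yaw -0.042247945533651146 W 61.92107298171538 60 L 242.25735669411085 240
 centre 450.7427933425481 -17.719227436405227
21 90 [[402.9 306.8]] [[211.2 244. ]]
-21 90 [[417.  298.3]] [[210.5 260.8]]
21 -90 [[343.3 267.9]] [[283.  245.7]]
-21 -90 [[357.1 260.9]] [[282.5 262.5]]
```

View pics/s0r.png

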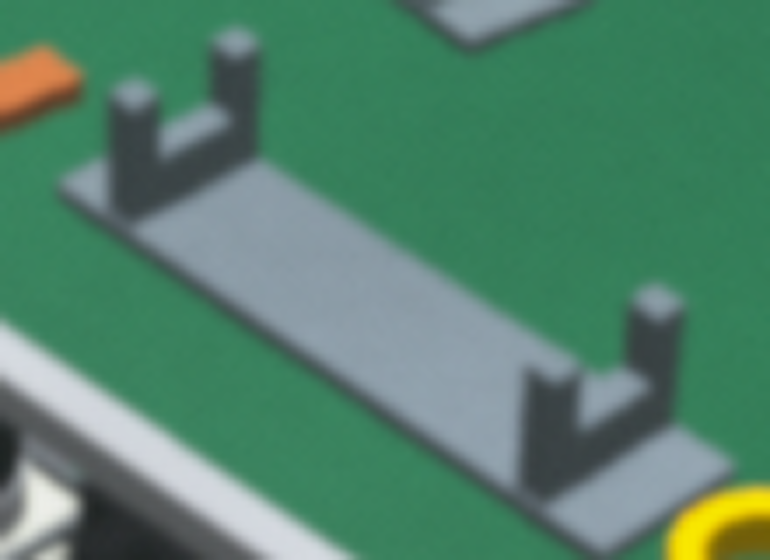

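Call:
{"method": "drive_tool", "body": {
  "rows": [0, -40, 6, 0.5, 0, 0, 10, 0, -80, 12, 1, 0, 0, 10, 0, -120, 18, 1.5, 0, 0, 10, 0, -163, 25, 2, 0, 0, 10, 0, -163, 25, 2, 0, 0, 10, 0, -163, 25, 2, 0, 0, 10, 0, -163, 25, 2, 0, 0, 10]
}}

```text
clock: 4.75
eef_pos: [453.0, -16.5, 134.5]
tcp_rot: [1.817, 1.567, 0.199]
contact_force: [-0.6, 0.2, -5.5]
opening: 0.173
```

```bash
python3 - <<'E'
from h import *
st()
plan((452,-17,40),-0.046)
s=grab_frame("scene")[:,:,::-1]
cv2.imwrite("pics/s3.png",s)
t=grab_frame("top")[:,:,::-1];cv2.imwrite("pics/t3.png",t)
cv2.imwrite("pics/s3c.png",cv2.resize(s[180:420,225:465],None,fx=2.4,fy=2.4,interpolation=cv2.INTER_CUBIC))
cv2.imwrite("pics/t3c.png",cv2.resize(t[145:295,145:345],None,fx=4,fy=4,interpolation=cv2.INTER_CUBIC))
E
```

```text
t 4.75 p [453.  -16.5 134.5] jaw -0.047 down [ 0.004  0.001 -1.   ] q [-0.04  0.21  2.08  0.    0.84  0.01] F [-0.6  0.2 -5.5] op 0.173
 opt 0 [94.5 -1.3  0.6] [-0.03 -0.06 -0.24]
 opt 3.141592653589793 [94.5 -1.3  0.6] [ 1.7997e+02 -3.7000e-01  9.0000e-02]
```

View pics/s3c.png

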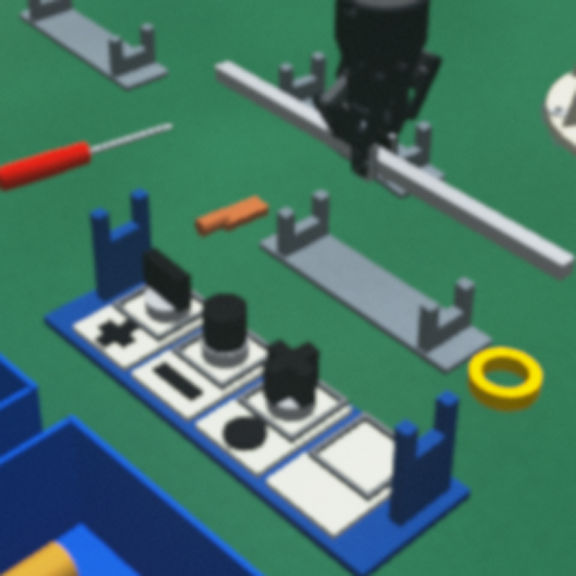

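View pics/t3c.png

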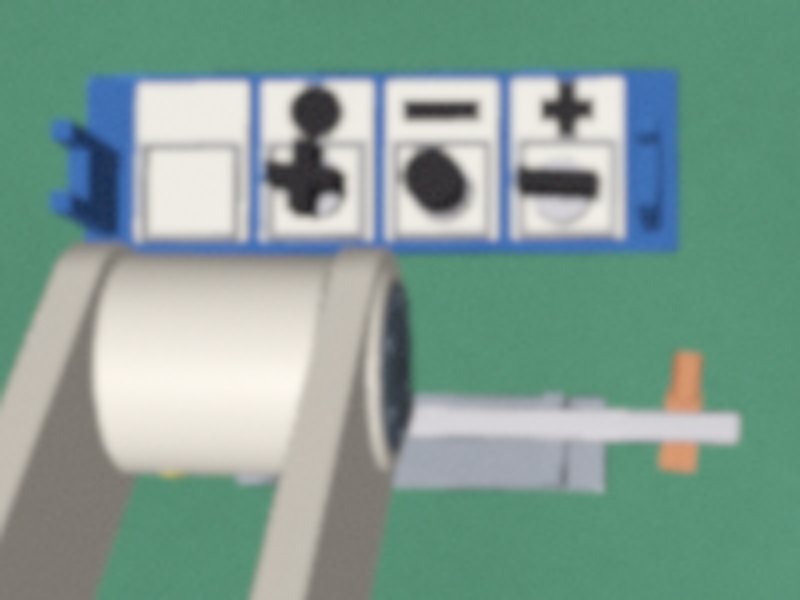

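```bash
python3 - <<'E'
from h import *
t=cv2.imread("pics/t3.png").astype(int);V=t.min(2)
pts=[]
for c in range(300,328):
    v=np.where(V[240:260,c]>170)[0]+240
    if len(v)>4: pts.append((c,v.mean()))
P=onplane("top",pts,157.5);f=np.polyfit(P[:,1],P[:,0],1);print(len(pts),-np.arctan(f[0]),np.polyval(f,[-17,-107]),P[-1])
E
```

```text
28 -0.055830761861178475 [455.25390439 450.22390845] [ 443.29734384 -216.74753712]
```

Call:
{"method": "drive_tool", "body": {
  "rows": [25, -3, 0.5, 0, 0, 0, 10, 50, -3, 0.5, 0, 0, 0, 10, 75, -3, 0.5, 0, 0, 0, 10, 95, -3, 0.5, 0, 0, 0, 10, 105, -3, 0.5, 0, 0, 0, 10, 109, -3, 0.5, 0, 0, 0, 10, 109, -3, 0.5, 0, 0, 0, 10]
}}

```text
clock: 5.72
eef_pos: [450.3, -16.7, 25.5]
tcp_rot: [1.834, 1.567, 0.217]
contact_force: [-0.5, 0.4, -5.5]
opening: 0.173
```

```bash
python3 - <<'E'
from h import *
st()
s=grab_frame("scene")[:,:,::-1]
cv2.imwrite("pics/s4c.png",cv2.resize(s[230:340,300:450],None,fx=5,fy=5,interpolation=cv2.INTER_CUBIC))
E
```

```text
t 5.72 p [450.3 -16.7  25.5] jaw -0.047 down [ 0.004  0.001 -1.   ] q [-0.04  0.41  2.15  0.    0.57  0.  ] F [-0.5  0.4 -5.5] op 0.173
```

View pics/s4c.png

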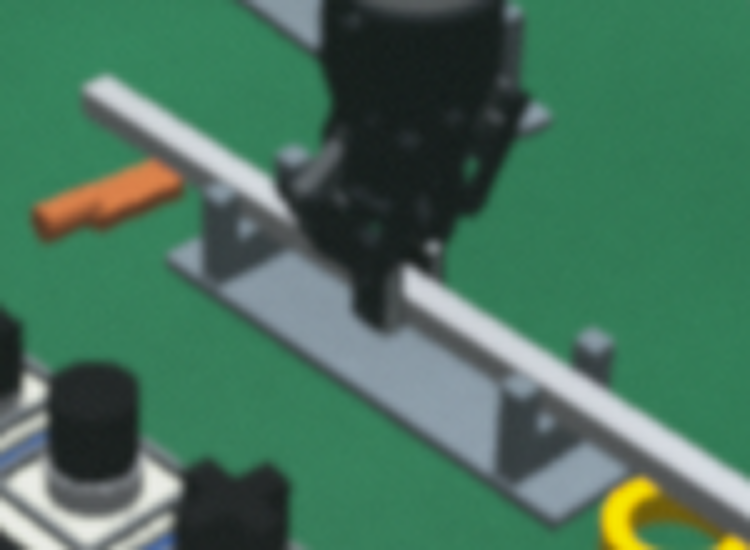

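The bar sits between the cheeks of both brackets. Lower until contact.

Call:
{"method": "drive_tool", "body": {
  "rows": [2, 0, 0, 0, 0, 0, 10, 3, 0, 0, 0, 0, 0, 10, 3, 0, 0, 0, 0, 0, 10]
}}

```text
clock: 6.15
eef_pos: [450.8, -16.8, 23.1]
tcp_rot: [1.781, 1.566, 0.164]
contact_force: [-0.4, -0.1, -1.6]
opening: 0.168
```

Call:
{"method": "drive_tool", "body": {
  "rows": [1, 0, 0, 0, 0, 0, 10, 1, 0, 0, 0, 0, 0, 50, 1, 0, 0, 0, 0, 0, 50, 1, 0, 0, 0, 0, 0, 50, 1, 0, 0, 0, 0, 0, 50, -30, 0, 0, 0, 0, 0, 50, -80, 0, 0, 0, 0, 0, 100, -130, 0, 0, 0, 0, 0, 100, -130, 0, 0, 0, 0, 0, 100]
}}

```text
clock: 7.28
eef_pos: [452.7, -17.0, 156.5]
tcp_rot: [1.659, 1.559, 0.042]
contact_force: [0.7, -0.1, -1.0]
opening: 0.999
```

```bash
python3 - <<'E'
from h import *
st()
s=grab_frame("scene")[:,:,::-1];t=grab_frame("top")[:,:,::-1]
cv2.imwrite("pics/s5.png",s);cv2.imwrite("pics/t5.png",t)
cv2.imwrite("pics/s5c.png",cv2.resize(s[230:350,300:450],None,fx=5,fy=5,interpolation=cv2.INTER_CUBIC))
V=t.max(2)
for u,v,n in((220,190,'cross'),(254,190,'round'),(285,191,'blade')):
    x0,y0=u-15,v-11
    roi=((V[y0:v+12,x0:u+15]<85)).astype(np.uint8)
    k,l,stt,c=cv2.connectedComponentsWithStats(roi)
    i=1+np.argmax(stt[1:,4]);print(n,stt[i],c[i]+[x0,y0],onplane("top",[c[i]+[x0,y0]],60))
cv2.imwrite("pics/t5c.png",cv2.resize(t[145:275,145:345],None,fx=4,fy=4,interpolation=cv2.INTER_CUBIC))
E
```

```text
t 7.28 p [452.7 -17.  156.5] jaw -0.047 down [ 0.012  0.001 -1.   ] q [-0.04  0.18  2.07  0.    0.88  0.  ] F [ 0.7 -0.1 -1. ] op 0.999
cross [  7   0  18  19 167] [220.8502994  188.76646707] [[615.21479124  45.72724873]]
round [  8   4  14  15 148] [253.48648649 189.90540541] [[610.36074812 -36.50876549]]
blade [ 5  8 19  6 94] [283.95744681 190.34042553] [[ 607.43598304 -113.15115832]]
```

View pics/s5c.png

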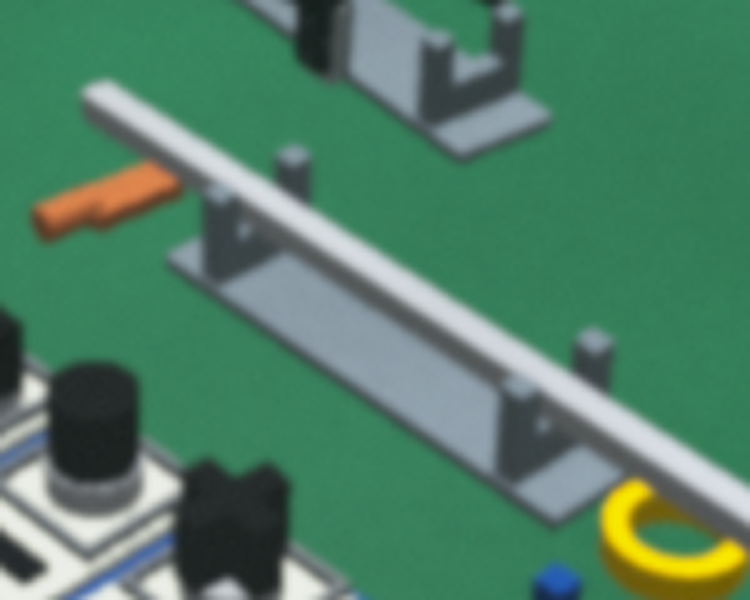

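View pics/t5c.png

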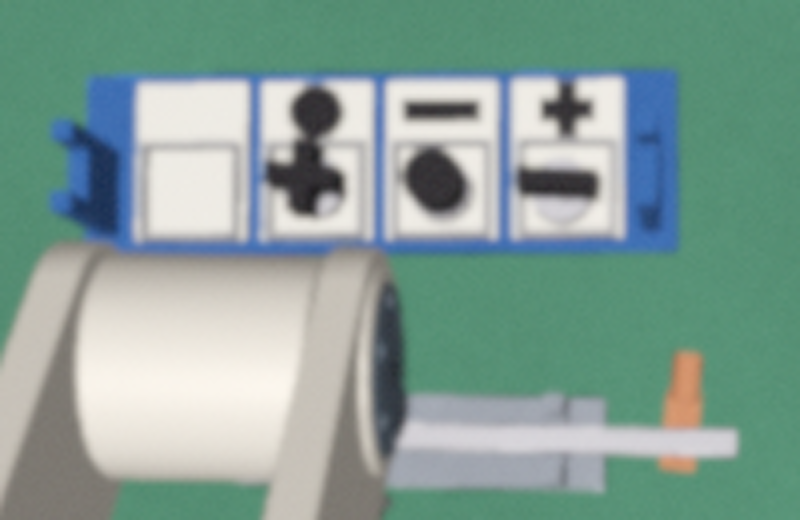

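```bash
python3 - <<'E'
from h import *
for p in((191,191.5),(317,191),(442.5,190),(567.5,190)):
    uv=np.array([p])/4+145-.4; print(onplane("top",uv,20).round(1))
# foot/heads in scene: blob of dark head
s=cv2.imread("pics/s5.png");cv2.imwrite("pics/s5d.png",cv2.resize(s[265:385,255:405],None,fx=5,fy=5,interpolation=cv2.INTER_CUBIC))
E
```

```text
[[615.7 129. ]]
[[614.1  46.8]]
[[612.8 -35. ]]
[[ 610.9 -116.4]]
```

View pics/s5d.png

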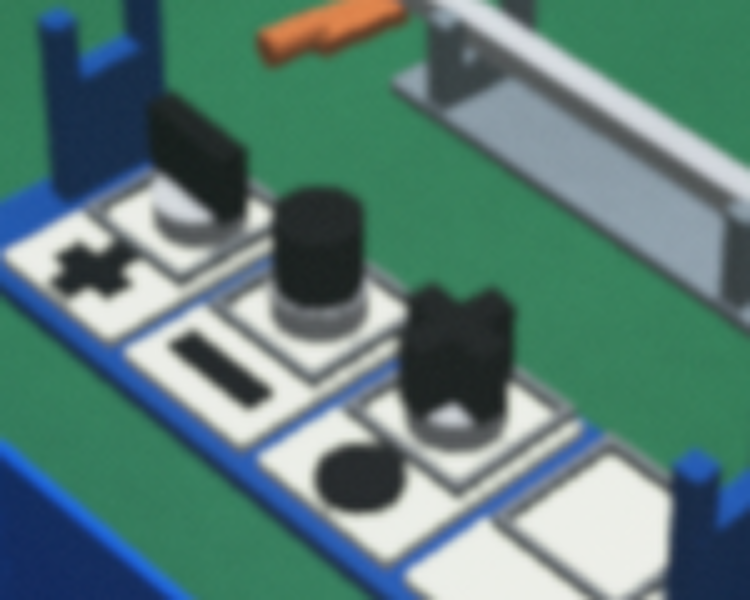

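```bash
python3 - <<'E'
from h import *
for n,t,s in(('cross',(302,178),(462,310)),('round',(434,176),(319,203)),('blade',(559,179),(198,128))):
    print(n,onplane("top",np.array([t])/4+145-.4,66).round(1),onplane("scene",np.array([s])/5+[255,265]-.4,66).round(1))
plan((608,-114,150),-0.014)
E
```

```text
cross [[613.1  46.3]] [[609.8  46. ]]
round [[612.4 -36.5]] [[605.8 -39. ]]
blade [[ 608.7 -114.7]] [[ 608.9 -109.9]]
 opt 0 [  4.1 162.1  89.6] [-1.87 -0.05 -0.35]
 opt 3.141592653589793 [  4.1 162.1  89.6] [ 1.7813e+02 -5.4000e-01  8.0000e-02]
```

Call:
{"method": "drive_tool", "body": {
  "rows": [4, 50, 28, -2, 0, 0, 70, 4, 110, 60, -2, 0, 0, 70, 4, 162, 88, -2, 0, 0, 70, 4, 162, 88, -2, 0, 0, 70, 4, 162, 88, -2, 0, 0, 70, 4, 162, 88, -2, 0, 0, 70]
}}

```text
clock: 8.12
eef_pos: [606.3, -111.6, 149.2]
tcp_rot: [1.925, 1.567, 0.343]
contact_force: [0.5, 0.7, -0.4]
opening: 0.701
```

```bash
python3 - <<'E'
from h import *
st();plan((608.7,-113,33),-0.06)
E
```

```text
t 8.12 p [ 606.3 -111.6  149.2] jaw -0.011 down [ 0.004  0.001 -1.   ] q [-0.19  0.42  1.73  0.    0.99 -0.18] F [ 0.5  0.7 -0.4] op 0.701
 opt 0 [116.2   2.    1.6] [ 2.79 -0.08 -0.21]
 opt 3.141592653589793 [116.2   2.    1.6] [-1.7721e+02  3.2000e-01 -1.3000e-01]
```

Call:
{"method": "drive_tool", "body": {
  "rows": [40, 2, 2, 2.8, 0, 0, 60, 80, 2, 2, 2.8, 0, 0, 60, 105, 2, 2, 2.8, 0, 0, 60, 116, 2, 2, 2.8, 0, 0, 60, 116, 2, 2, 2.8, 0, 0, 60, 116, 2, 2, 2.8, 0, 0, 60]
}}

```text
clock: 8.88
eef_pos: [609.4, -113.4, 34.4]
tcp_rot: [1.818, 1.565, 0.187]
contact_force: [0.3, -0.8, 0.4]
opening: 0.6
```

```bash
python3 - <<'E'
from h import *
st()
s=grab_frame("scene")[:,:,::-1]
cv2.imwrite("pics/s6.png",cv2.resize(s[230:370,240:400],None,fx=4,fy=4,interpolation=cv2.INTER_CUBIC))
E
```

```text
t 8.88 p [ 609.4 -113.4   34.4] jaw -0.06 down [ 0.005  0.001 -1.   ] q [-0.19  0.58  1.78  0.    0.78 -0.13] F [ 0.3 -0.8  0.4] op 0.6
```

View pics/s6.png

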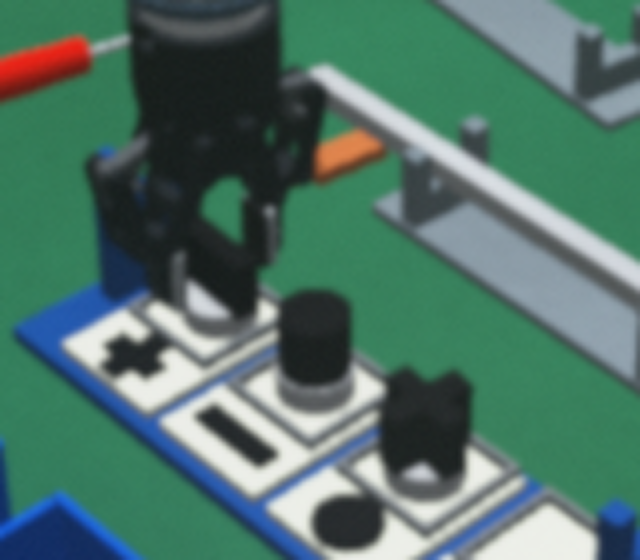

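The blade stands between the open fingers. Closing and lifting.

Call:
{"method": "drive_tool", "body": {
  "rows": [-2, 0, 0, 0, 0, 0, 5, -2, 0, 0, 0, 0, 0, 5, -2, 0, 0, 0, 0, 0, 5, -2, 0, 0, 0, 0, 0, 5, -2, 0, 0, 0, 0, 0, 5, -2, 0, 0, 0, 0, 0, 5, -2, 0, 0, 0, 0, 0, 5],
  "newtons": 50
}}

```text
clock: 9.8
eef_pos: [610.0, -113.6, 37.5]
tcp_rot: [1.738, 1.564, 0.108]
contact_force: [-1.9, 0.5, 6.7]
opening: 0.152
```

Call:
{"method": "drive_tool", "body": {
  "rows": [-10, 0, 0, 0, 0, 0, 5, -25, 0, 0, 0, 0, 0, 5, -45, 0, 0, 0, 0, 0, 5, -75, 0, 0, 0, 0, 0, 5, -105, 0, 0, 0, 0, 0, 5, -105, 0, 0, 0, 0, 0, 5]
}}

```text
clock: 10.55
eef_pos: [611.2, -114.1, 145.9]
tcp_rot: [1.602, 1.558, -0.029]
contact_force: [0.3, -0.3, -3.1]
opening: 0.154
```

```bash
python3 - <<'E'
from h import *
st();plan((615.5,130,140),-0.03)
s=grab_frame("scene")[:,:,::-1]
cv2.imwrite("pics/s7.png",cv2.resize(s[200:370,240:400],None,fx=4,fy=3.5,interpolation=cv2.INTER_CUBIC))
E
```

```text
t 10.55 p [ 611.2 -114.1  145.9] jaw -0.06 down [ 0.012 -0.    -1.   ] q [-0.19  0.43  1.72  0.    0.97 -0.13] F [ 0.3 -0.3 -3.1] op 0.154
 opt 0 [   5.9  -10.5 -243.9] [-1.72 -0.01 -0.71]
 opt 3.141592653589793 [   5.9  -10.5 -243.9] [ 1.7828e+02 -1.1100e+00  2.0000e-02]
```

View pics/s7.png

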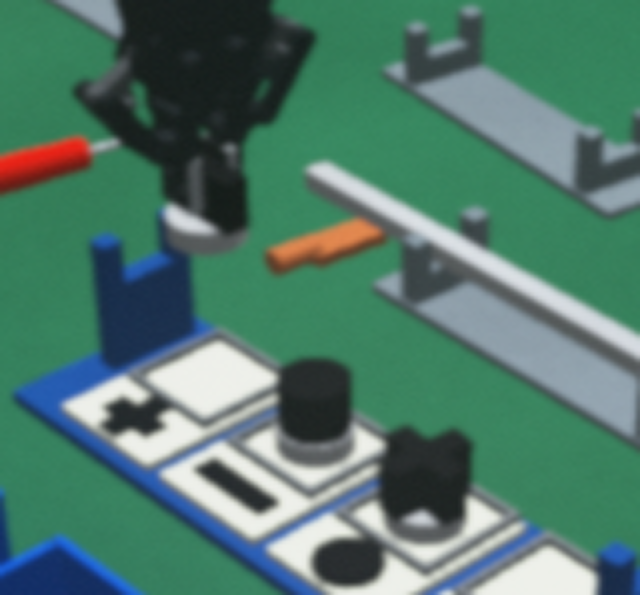

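Call:
{"method": "drive_tool", "body": {
  "rows": [4, -3, -60, 0, 0, -0.7, 5, 6, -6, -120, -1, 0, -0.7, 5, 6, -10, -180, -1.7, 0, -0.7, 5, 6, -10, -244, -1.7, 0, -0.7, 5, 6, -10, -244, -1.7, 0, -0.7, 5, 6, -10, -244, -1.7, 0, -0.7, 5, 6, -10, -244, -1.7, 0, -0.7, 5, 6, -10, -244, -1.7, 0, -0.7, 5]
}}

```text
clock: 11.6
eef_pos: [614.7, 128.9, 138.0]
tcp_rot: [-1.716, 1.568, 2.964]
contact_force: [-1.1, -0.3, -2.2]
opening: 0.154
```

```bash
python3 - <<'E'
from h import *
st();plan((615.5,130,39),-0.03)
E
```

```text
t 11.6 p [614.7 128.9 138. ] jaw -0.032 down [-0.003  0.001 -1.   ] q [0.2  0.46 1.7  0.   0.98 0.23] F [-1.1 -0.3 -2.2] op 0.154
 opt 0 [99.   1.  -1.1] [-0.11 -0.02  0.17]
 opt 3.141592653589793 [99.   1.  -1.1] [1.7989e+02 2.6000e-01 4.0000e-02]
```

Call:
{"method": "drive_tool", "body": {
  "rows": [30, 1, -1, 0, 0, 0, 5, 60, 1, -1, 0, 0, 0, 5, 85, 1, -1, 0, 0, 0, 5, 97, 1, -1, 0, 0, 0, 5, 100, 1, -1, 0, 0, 0, 5, 101, 1, -1, 0, 0, 0, 5, 102, 1, -1, 0, 0, 0, 5]
}}

```text
clock: 12.48
eef_pos: [616.2, 130.0, 37.5]
tcp_rot: [-2.016, 1.569, 2.665]
contact_force: [-4.9, -1.5, 12.5]
opening: 0.154
```

```bash
python3 - <<'E'
from h import *
st()
s=grab_frame("scene")[:,:,::-1]
cv2.imwrite("pics/s8.png",cv2.resize(s[260:430,290:450],None,fx=4,fy=3.5,interpolation=cv2.INTER_CUBIC))
E
```

```text
t 12.47 p [616.2 130.   37.5] jaw -0.032 down [-0.001  0.001 -1.   ] q [0.2  0.59 1.75 0.   0.8  0.24] F [-4.9 -1.5 12.5] op 0.154
```

View pics/s8.png

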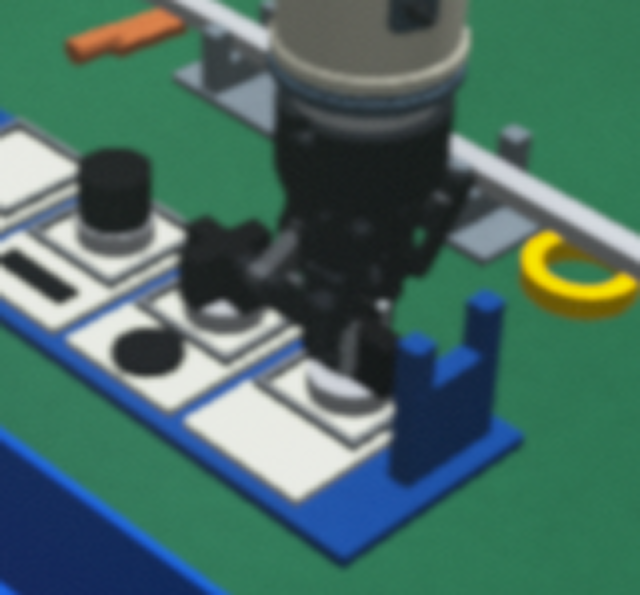

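Die on the pocket floor of the spare nest. Release and retreat.

Call:
{"method": "drive_tool", "body": {
  "rows": [-1, 0, 0, 0, 0, 0, 45, -1, 0, 0, 0, 0, 0, 45, -1, 0, 0, 0, 0, 0, 45, -1, 0, 0, 0, 0, 0, 45, -30, 0, 0, 0, 0, 0, 60, -70, 0, 0, 0, 0, 0, 85, -110, 0, 0, 0, 0, 0, 85, -110, 0, 0, 0, 0, 0, 85]
}}

```text
clock: 13.52
eef_pos: [618.5, 130.3, 150.9]
tcp_rot: [1.998, 1.566, 0.395]
contact_force: [0.4, 0.3, 0.2]
opening: 0.851
```

```bash
python3 - <<'E'
from h import *
st();plan((612,46,145),-0.014)
s=grab_frame("scene")[:,:,::-1]
cv2.imwrite("pics/s9.png",cv2.resize(s[260:430,250:450],None,fx=4,fy=3.5,interpolation=cv2.INTER_CUBIC))
E
```

```text
t 13.53 p [618.5 130.3 150.9] jaw -0.032 down [ 0.005  0.002 -1.   ] q [0.2  0.44 1.69 0.   1.   0.24] F [0.4 0.3 0.2] op 0.851
 opt 0 [ 5.7 -3.9 84.5] [-1.03 -0.11 -0.26]
 opt 3.141592653589793 [ 5.7 -3.9 84.5] [178.97  -0.4    0.18]
```

View pics/s9.png

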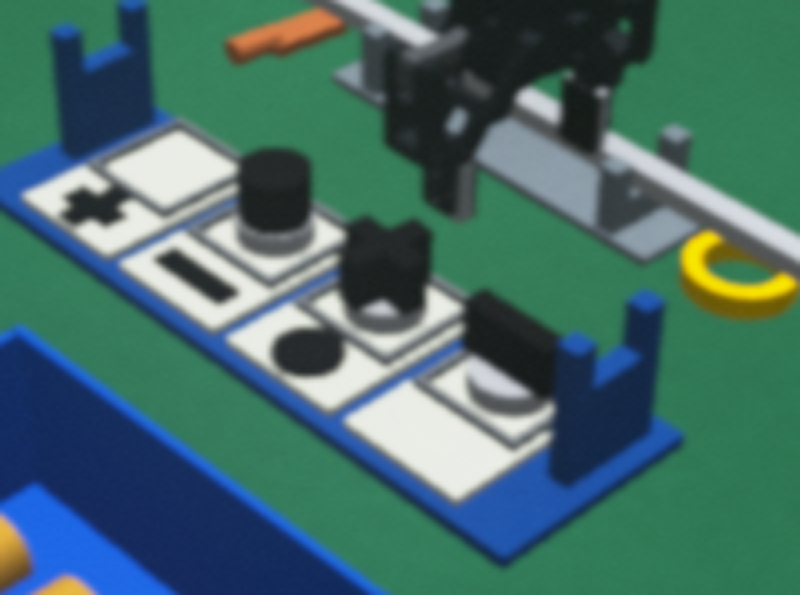

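Call:
{"method": "drive_tool", "body": {
  "rows": [5, -4, 45, 1, 0, 0, 85, 5, -4, 84.5, 1.5, 0, 0, 85, 5, -4, 84.5, 1.5, 0, 0, 85, 5, -4, 84.5, 1.5, 0, 0, 85, 5, -4, 84.5, 1.5, 0, 0, 85]
}}

```text
clock: 14.2
eef_pos: [610.4, 46.6, 143.3]
tcp_rot: [2.679, 1.569, 1.05]
contact_force: [-0.3, 0.1, 0.1]
opening: 0.849
```

```bash
python3 - <<'E'
from h import *
st();plan((612,46.2,31),-0.06)
E
```

```text
t 14.2 p [610.4  46.6 143.3] jaw -0.057 down [ 0.001  0.001 -1.   ] q [0.07 0.43 1.74 0.   0.98 0.13] F [-0.3  0.1  0.1] op 0.849
 opt 0 [112.3   1.5   0.5] [ 0.15 -0.09 -0.04]
 opt 3.141592653589793 [112.3   1.5   0.5] [-1.7985e+02  7.0000e-02 -1.4000e-01]
```

Call:
{"method": "drive_tool", "body": {
  "rows": [40, 1.5, 0.5, 0, 0, 0, 85, 75, 1.5, 0.5, 0, 0, 0, 85, 100, 1.5, 0.5, 0, 0, 0, 85, 110, 1.5, 0.5, 0, 0, 0, 85, 112, 1.5, 0.5, 0, 0, 0, 85, 112, 1.5, 0.5, 0, 0, 0, 85]
}}

```text
clock: 14.95
eef_pos: [612.6, 46.5, 32.2]
tcp_rot: [2.254, 1.568, 0.626]
contact_force: [0.1, -0.6, -1.0]
opening: 0.849
```

```bash
python3 - <<'E'
from h import *
st()
s=grab_frame("scene")[:,:,::-1]
cv2.imwrite("pics/s10.png",cv2.resize(s[260:430,250:450],None,fx=4,fy=3.5,interpolation=cv2.INTER_CUBIC))
E
```

```text
t 14.95 p [612.6  46.5  32.2] jaw -0.057 down [ 0.002  0.002 -1.   ] q [0.07 0.58 1.79 0.   0.77 0.13] F [ 0.1 -0.6 -1. ] op 0.849
```

View pics/s10.png

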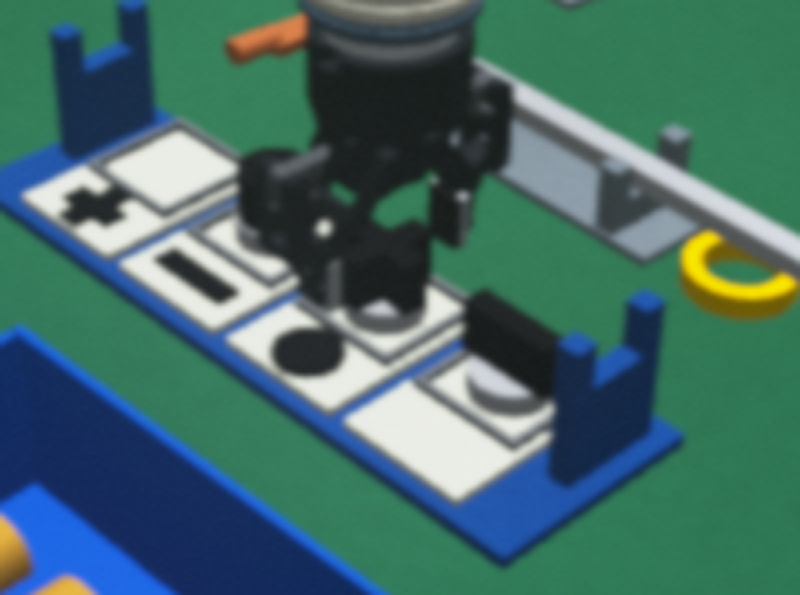

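Call:
{"method": "drive_tool", "body": {
  "rows": [4, 0, 0, 0, 0, 0, 85, 4, 0, 0, 0, 0, 0, 40, 4, 0, 0, 0, 0, 0, 40, 4, 0, 0, 0, 0, 0, 40, 4, 0, 0, 0, 0, 0, 40, 4, 0, 0, 0, 0, 0, 40],
  "newtons": 50
}}

```text
clock: 15.75
eef_pos: [613.5, 46.4, 29.0]
tcp_rot: [2.027, 1.567, 0.399]
contact_force: [0.8, 0.4, 5.8]
opening: 0.533
```

Call:
{"method": "drive_tool", "body": {
  "rows": [-10, 0, 0, 0, 0, 0, 40, -25, 0, 0, 0, 0, 0, 40, -45, 0, 0, 0, 0, 0, 40, -75, 0, 0, 0, 0, 0, 40, -115, 0, 0, 0, 0, 0, 40, -115, 0, 0, 0, 0, 0, 40]
}}

```text
clock: 16.5
eef_pos: [615.4, 46.4, 148.6]
tcp_rot: [1.824, 1.56, 0.196]
contact_force: [0.2, 0.6, -2.7]
opening: 0.528
```

```bash
python3 - <<'E'
from h import *
st();plan((612,-115.5,140),-0.03)
s=grab_frame("scene")[:,:,::-1]
cv2.imwrite("pics/s11.png",cv2.resize(s[200:400,250:450],None,fx=3.5,fy=3,interpolation=cv2.INTER_CUBIC))
E
```

```text
t 16.5 p [615.4  46.4 148.6] jaw -0.057 down [ 0.011  0.002 -1.   ] q [0.07 0.42 1.73 0.   0.98 0.13] F [ 0.2  0.6 -2.7] op 0.528
 opt 0 [  8.2   5.7 161.8] [-1.56 -0.15 -0.62]
 opt 3.141592653589793 [  8.2   5.7 161.8] [178.44  -0.96   0.23]
```

View pics/s11.png

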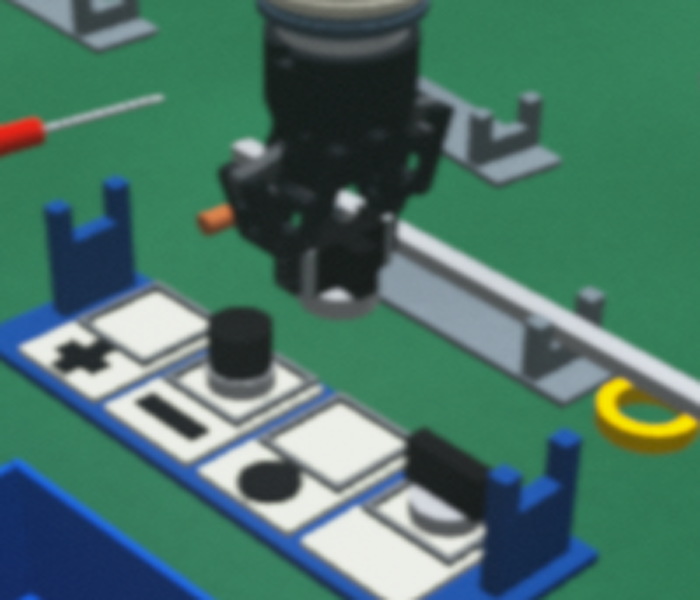

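Call:
{"method": "drive_tool", "body": {
  "rows": [3, 3, 60, 0, 0, -0.6, 40, 6, 6, 120, -1, 0, -0.6, 40, 8, 6, 162, -1.5, 0, -0.6, 40, 8, 6, 162, -1.5, 0, -0.6, 40, 8, 6, 162, -1.5, 0, -0.6, 40, 8, 6, 162, -1.5, 0, -0.6, 40]
}}

```text
clock: 17.3
eef_pos: [610.7, -114.6, 137.7]
tcp_rot: [-2.215, 1.566, 2.468]
contact_force: [-0.8, 0.8, -2.2]
opening: 0.533
```

```bash
python3 - <<'E'
from h import *
st();plan((612,-115.5,29),-0.03)
E
```

```text
t 17.3 p [ 610.7 -114.6  137.7] jaw -0.03 down [-0.003  0.003 -1.   ] q [-0.19  0.45  1.72  0.    0.98 -0.16] F [-0.8  0.8 -2.2] op 0.533
 opt 0 [108.7   1.7   1.2] [ 0.01 -0.15  0.2 ]
 opt 3.141592653589793 [108.7   1.7   1.2] [-179.99   -0.32   -0.24]
```

Call:
{"method": "drive_tool", "body": {
  "rows": [35, 1, 1, 0, 0, 0, 40, 70, 1, 1, 0, 0, 0, 40, 95, 1, 1, 0, 0, 0, 40, 106, 1, 1, 0, 0, 0, 40, 109, 1, 1, 0, 0, 0, 40, 110, 1, 1, 0, 0, 0, 40, 110, 1, 1, 0, 0, 0, 40]
}}

```text
clock: 18.18
eef_pos: [611.8, -114.9, 29.1]
tcp_rot: [-2.394, 1.567, 2.289]
contact_force: [-2.3, 2.1, 2.7]
opening: 0.532
```

```bash
python3 - <<'E'
from h import *
st()
s=grab_frame("scene")[:,:,::-1]
cv2.imwrite("pics/s12.png",cv2.resize(s[230:400,230:400],None,fx=3.5,fy=3.5,interpolation=cv2.INTER_CUBIC))
E
```

```text
t 18.18 p [ 611.8 -114.9   29.1] jaw -0.029 down [-0.002  0.003 -1.   ] q [-0.19  0.59  1.77  0.    0.78 -0.16] F [-2.3  2.1  2.7] op 0.532
```

View pics/s12.png

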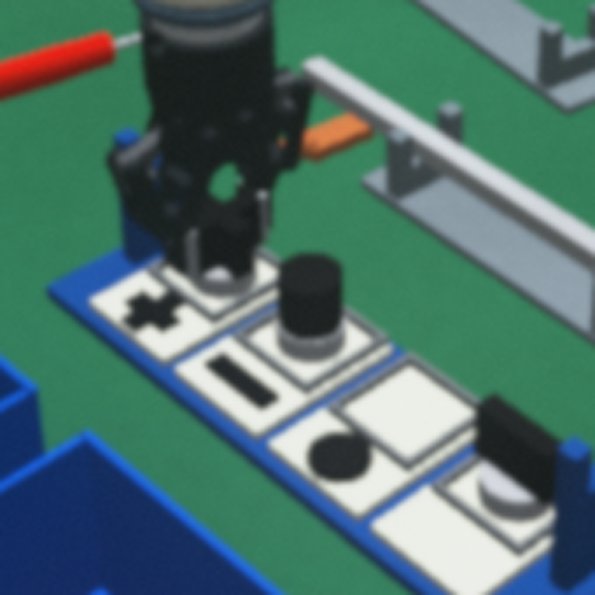

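Call:
{"method": "drive_tool", "body": {
  "rows": [0, 0, 0, 0, 0, 0, 85, 0, 0, 0, 0, 0, 0, 85, 0, 0, 0, 0, 0, 0, 85, -30, 0, 0, 0, 0, 0, 85, -70, 0, 0, 0, 0, 0, 85, -115, 0, 0, 0, 0, 0, 80, -115, 0, 0, 0, 0, 0, 80]
}}

```text
clock: 19.1
eef_pos: [614.6, -115.8, 147.9]
tcp_rot: [1.922, 1.566, 0.321]
contact_force: [0.4, 0.1, 0.1]
opening: 0.798
```

```bash
python3 - <<'E'
from h import *
st();plan((609.5,-37,145),-0.014)
s=grab_frame("scene")[:,:,::-1]
cv2.imwrite("pics/s13.png",cv2.resize(s[230:400,230:400],None,fx=3.5,fy=3.5,interpolation=cv2.INTER_CUBIC))
E
```

```text
t 19.1 p [ 614.6 -115.8  147.9] jaw -0.03 down [ 0.004  0.001 -1.   ] q [-0.19  0.44  1.71  0.    0.99 -0.16] F [0.4 0.1 0.1] op 0.798
 opt 0 [  3.   -7.5 -78.6] [-0.89 -0.09 -0.25]
 opt 3.141592653589793 [  3.   -7.5 -78.6] [ 1.7911e+02 -3.9000e-01  1.4000e-01]
```

View pics/s13.png

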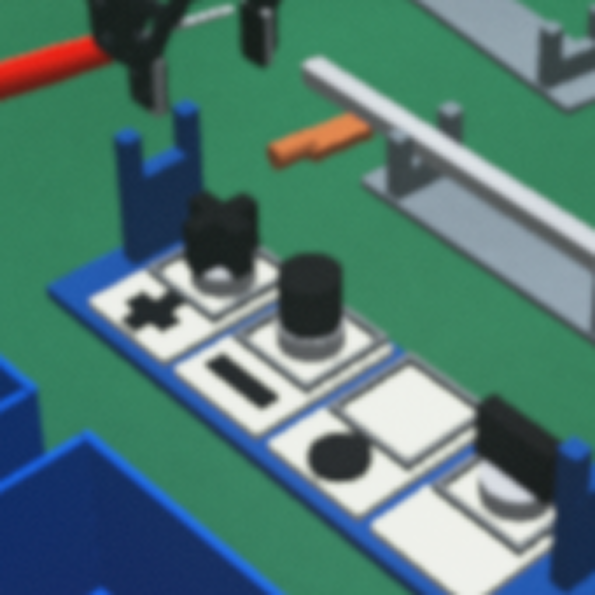

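Call:
{"method": "drive_tool", "body": {
  "rows": [3, -4, -40, -1, 0, 0, 80, 3, -7.5, -78.5, -1, 0, 0, 80, 3, -7.5, -78.5, -1, 0, 0, 80, 3, -7.5, -78.5, -1, 0, 0, 80, 3, -7.5, -78.5, -1, 0, 0, 80]
}}

```text
clock: 19.77
eef_pos: [607.8, -37.6, 142.3]
tcp_rot: [3.024, 1.569, 1.44]
contact_force: [0.2, -0.2, -0.6]
opening: 0.801
```

```bash
python3 - <<'E'
from h import *
st();plan((609.5,-37,30),-0.014)
E
```

```text
t 19.77 p [607.8 -37.6 142.3] jaw -0.013 down [ 0.     0.002 -1.   ] q [-0.07  0.42  1.75  0.    0.97 -0.05] F [ 0.2 -0.2 -0.6] op 0.801
 opt 0 [112.3   1.6  -0.4] [ 0.06 -0.11 -0.01]
 opt 3.141592653589793 [112.3   1.6  -0.4] [-1.7994e+02  2.0000e-02 -1.8000e-01]
```

Call:
{"method": "drive_tool", "body": {
  "rows": [40, 1.5, 0, 0, 0, 0, 80, 75, 1.5, 0, 0, 0, 0, 80, 100, 1.5, 0, 0, 0, 0, 80, 112, 1.5, 0, 0, 0, 0, 80, 112, 1.5, 0, 0, 0, 0, 80, 112, 1.5, 0, 0, 0, 0, 80]
}}

```text
clock: 20.52
eef_pos: [610.1, -37.7, 31.3]
tcp_rot: [2.385, 1.568, 0.801]
contact_force: [1.3, 0.2, -1.1]
opening: 0.802
```

```bash
python3 - <<'E'
from h import *
st()
s=grab_frame("scene")[:,:,::-1]
cv2.imwrite("pics/s14.png",cv2.resize(s[230:400,230:400],None,fx=3.5,fy=3.5,interpolation=cv2.INTER_CUBIC))
E
```

```text
t 20.52 p [610.1 -37.7  31.3] jaw -0.013 down [ 0.002  0.002 -1.   ] q [-0.07  0.58  1.8   0.    0.77 -0.05] F [ 1.3  0.2 -1.1] op 0.802
```

View pics/s14.png

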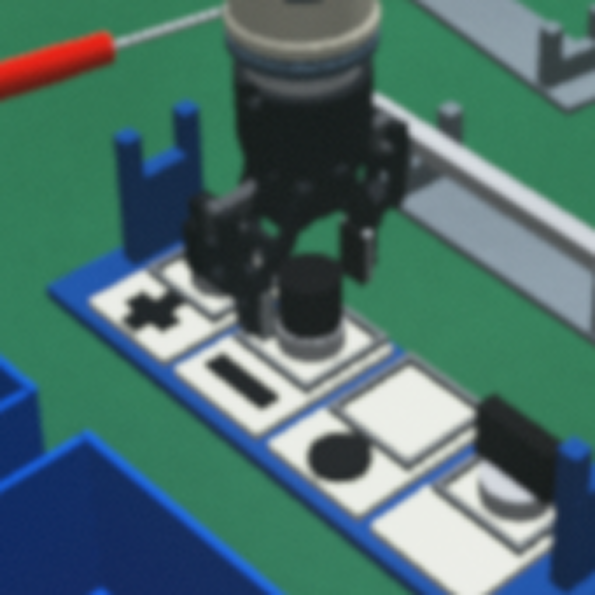

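Call:
{"method": "drive_tool", "body": {
  "rows": [-2, 0, 0, 0, 0, 0, 35, -2, 0, 0, 0, 0, 0, 35, -2, 0, 0, 0, 0, 0, 35, -2, 0, 0, 0, 0, 0, 35, -2, 0, 0, 0, 0, 0, 35, -2, 0, 0, 0, 0, 0, 35],
  "newtons": 50
}}

```text
clock: 21.32
eef_pos: [611.2, -37.6, 34.8]
tcp_rot: [1.964, 1.566, 0.38]
contact_force: [-2.1, 0.3, 8.4]
opening: 0.43
```

Call:
{"method": "drive_tool", "body": {
  "rows": [-10, 0, 0, 0, 0, 0, 35, -25, 0, 0, 0, 0, 0, 35, -45, 0, 0, 0, 0, 0, 35, -75, 0, 0, 0, 0, 0, 35, -110, 0, 0, 0, 0, 0, 35, -110, 0, 0, 0, 0, 0, 35]
}}

```text
clock: 22.08
eef_pos: [612.9, -38.0, 148.8]
tcp_rot: [1.702, 1.56, 0.118]
contact_force: [0.5, -0.5, -2.2]
opening: 0.433
```

```bash
python3 - <<'E'
from h import *
st();plan((614.5,48,140),-0.014)
s=grab_frame("scene")[:,:,::-1];cv2.imwrite("pics/s15f.png",s)
cv2.imwrite("pics/s15.png",cv2.resize(s[200:400,230:400],None,fx=3.5,fy=3,interpolation=cv2.INTER_CUBIC))
E
```

```text
t 22.07 p [612.9 -38.  148.8] jaw -0.013 down [ 0.01   0.001 -1.   ] q [-0.07  0.42  1.74  0.    0.98 -0.05] F [ 0.5 -0.5 -2.2] op 0.433
 opt 0 [  8.9   0.4 -86. ] [ 0.06 -0.08 -0.59]
 opt 3.141592653589793 [  8.9   0.4 -86. ] [-1.7994e+02  9.3000e-01 -1.2000e-01]
```

View pics/s15.png

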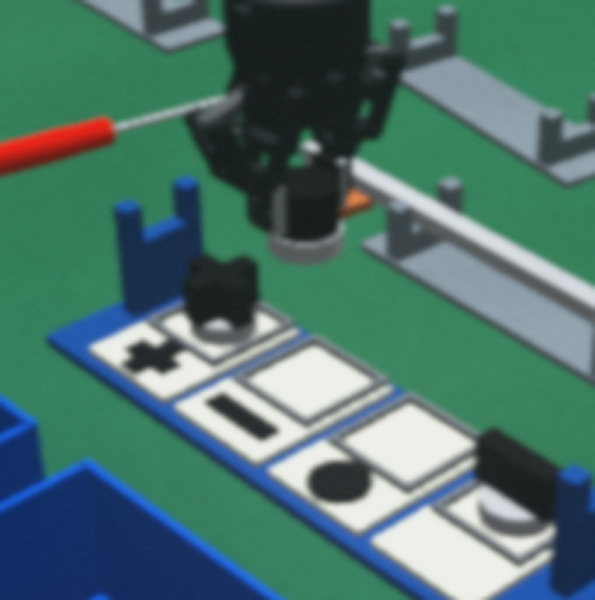

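Call:
{"method": "drive_tool", "body": {
  "rows": [5, 0, -45, 0, 0, -0.6, 35, 9, 0.5, -86, 0, 0, -0.6, 35, 9, 0.5, -86, 0, 0, -0.6, 35, 9, 0.5, -86, 0, 0, -0.6, 35, 9, 0.5, -86, 0, 0, -0.6, 35]
}}

```text
clock: 22.75
eef_pos: [613.0, 47.2, 137.5]
tcp_rot: [-1.893, 1.567, 2.806]
contact_force: [-0.4, 0.2, -1.9]
opening: 0.429
```

```bash
python3 - <<'E'
from h import *
st();plan((614.3,48,35),-0.014)
E
```

```text
t 22.75 p [613.   47.2 137.5] jaw -0.014 down [-0.004  0.001 -1.   ] q [0.07 0.44 1.73 0.   0.97 0.09] F [-0.4  0.2 -1.9] op 0.429
 opt 0 [102.5   1.7  -0.7] [ 0.01 -0.07  0.22]
 opt 3.141592653589793 [102.5   1.7  -0.7] [-1.7999e+02 -3.4000e-01 -1.1000e-01]
```

Call:
{"method": "drive_tool", "body": {
  "rows": [35, 1, -0.7, 0, 0, 0, 35, 70, 1, -0.7, 0, 0, 0, 35, 92, 1, -0.7, 0, 0, 0, 35, 100, 1, -0.7, 0, 0, 0, 35, 103, 1, -0.7, 0, 0, 0, 35, 104, 1, -0.7, 0, 0, 0, 35, 104, 1, -0.7, 0, 0, 0, 35]
}}

```text
clock: 23.62
eef_pos: [614.1, 47.7, 34.9]
tcp_rot: [-2.023, 1.568, 2.675]
contact_force: [-3.3, -0.8, 4.1]
opening: 0.435
```

Call:
{"method": "drive_tool", "body": {
  "rows": [0, 0, 0, 0, 0, 0, 75, 0, 0, 0, 0, 0, 0, 75, 0, 0, 0, 0, 0, 0, 75, -30, 0, 0, 0, 0, 0, 75, -70, 0, 0, 0, 0, 0, 75, -115, 0, 0, 0, 0, 0, 70, -115, 0, 0, 0, 0, 0, 70]
}}

```text
clock: 24.5
eef_pos: [617.0, 47.8, 153.8]
tcp_rot: [1.969, 1.566, 0.384]
contact_force: [0.2, 0.7, 0.1]
opening: 0.702
```

```bash
python3 - <<'E'
from h import *
st();plan((616,130,145),-0.03)
s=grab_frame("scene")[:,:,::-1]
cv2.imwrite("pics/s16.png",cv2.resize(s[230:430,230:430],None,fx=3.2,fy=3,interpolation=cv2.INTER_CUBIC))
E
```

```text
t 24.5 p [617.   47.8 153.8] jaw -0.014 down [ 0.004  0.002 -1.   ] q [0.07 0.42 1.72 0.   1.   0.09] F [0.2 0.7 0.1] op 0.702
 opt 0 [  8.9  -2.2 -82.2] [ 0.92 -0.11 -0.25]
 opt 3.141592653589793 [  8.9  -2.2 -82.2] [-1.7908e+02  3.9000e-01 -1.7000e-01]
```

View pics/s16.png

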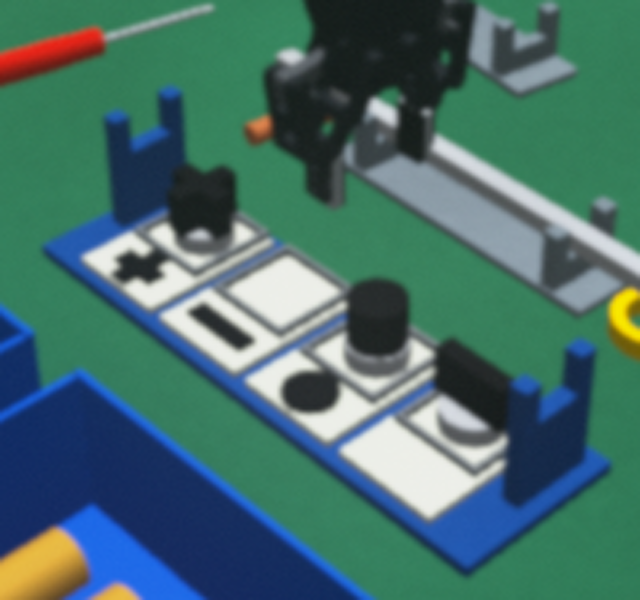

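Round is in its nest. Now the blade from the spare nest.

Call:
{"method": "drive_tool", "body": {
  "rows": [5, -1, -45, 0.9, 0, 0, 60, 8, -2, -82, 0.9, 0, 0, 60, 8, -2, -82, 0.9, 0, 0, 60, 8, -2, -82, 0.9, 0, 0, 60, 8, -2, -82, 0.9, 0, 0, 60]
}}

```text
clock: 25.18
eef_pos: [614.5, 128.7, 143.2]
tcp_rot: [2.991, 1.57, 1.39]
contact_force: [-0.2, -0.2, -0.1]
opening: 0.597
```

```bash
python3 - <<'E'
from h import *
st();plan((616.2,130,37),-0.032)
E
```

```text
t 25.18 p [614.5 128.7 143.2] jaw -0.031 down [ 0.     0.001 -1.   ] q [0.2  0.45 1.7  0.   0.99 0.23] F [-0.2 -0.2 -0.1] op 0.597
 opt 0 [106.2   1.6  -1.3] [ 0.09 -0.06 -0.01]
 opt 3.141592653589793 [106.2   1.6  -1.3] [-1.7991e+02  2.0000e-02 -1.0000e-01]
```

Call:
{"method": "drive_tool", "body": {
  "rows": [40, 1.5, -1.5, 0, 0, 0, 60, 75, 1.5, -1.5, 0, 0, 0, 60, 98, 1.5, -1.5, 0, 0, 0, 60, 106, 1.5, -1.5, 0, 0, 0, 60, 106, 1.5, -1.5, 0, 0, 0, 60, 106, 1.5, -1.5, 0, 0, 0, 60]
}}

```text
clock: 25.92
eef_pos: [616.9, 130.2, 38.3]
tcp_rot: [2.278, 1.568, 0.677]
contact_force: [-0.3, -0.2, 0.2]
opening: 0.601
```

Call:
{"method": "drive_tool", "body": {
  "rows": [0, 0, 0, 0, 0, 0, 5, 0, 0, 0, 0, 0, 0, 5, 0, 0, 0, 0, 0, 0, 5, 0, 0, 0, 0, 0, 0, 5, 0, 0, 0, 0, 0, 0, 5, 0, 0, 0, 0, 0, 0, 5, 0, 0, 0, 0, 0, 0, 5],
  "newtons": 50
}}

```text
clock: 26.8
eef_pos: [617.4, 130.3, 39.2]
tcp_rot: [2.123, 1.567, 0.521]
contact_force: [-1.6, -0.0, 6.4]
opening: 0.153
```

Call:
{"method": "drive_tool", "body": {
  "rows": [-10, 0, 0, 0, 0, 0, 5, -25, 0, 0, 0, 0, 0, 5, -45, 0, 0, 0, 0, 0, 5, -75, 0, 0, 0, 0, 0, 5, -108, 0, 0, 0, 0, 0, 5, -108, 0, 0, 0, 0, 0, 5]
}}

```text
clock: 27.55
eef_pos: [619.2, 130.6, 151.1]
tcp_rot: [1.914, 1.561, 0.313]
contact_force: [0.3, -0.4, -2.4]
opening: 0.153
```

```bash
python3 - <<'E'
from h import *
st();plan((613,-34,140),-0.014)
s=grab_frame("scene")[:,:,::-1]
cv2.imwrite("pics/s17.png",cv2.resize(s[200:430,230:430],None,fx=3.2,fy=2.6,interpolation=cv2.INTER_CUBIC))
E
```

```text
t 27.55 p [619.2 130.6 151.1] jaw -0.031 down [ 0.009  0.003 -1.   ] q [0.2  0.44 1.69 0.   1.   0.23] F [ 0.3 -0.4 -2.4] op 0.153
 opt 0 [ 10.5  -1.3 164.7] [-0.96 -0.18 -0.52]
 opt 3.141592653589793 [ 10.5  -1.3 164.7] [179.04  -0.81   0.28]
```

View pics/s17.png

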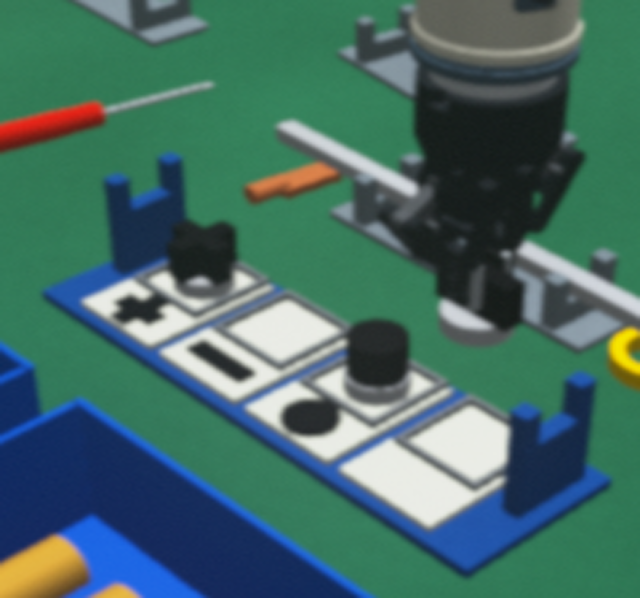

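Call:
{"method": "drive_tool", "body": {
  "rows": [4, 0, 55, 0, 0, -0.5, 5, 8, -1, 110, -0.5, 0, -0.5, 5, 10, -1, 165, -1, 0, -0.5, 5, 10, -1, 165, -1, 0, -0.5, 5, 10, -1, 165, -1, 0, -0.5, 5, 10, -1, 165, -1, 0, -0.5, 5]
}}

```text
clock: 28.35
eef_pos: [611.8, -33.4, 138.2]
tcp_rot: [-2.265, 1.566, 2.435]
contact_force: [-0.4, -0.0, -3.0]
opening: 0.154
```

```bash
python3 - <<'E'
from h import *
st();plan((613.2,-34,39.2),-0.014)
E
```

```text
t 28.35 p [611.8 -33.4 138.2] jaw -0.012 down [-0.003  0.003 -1.   ] q [-0.06  0.44  1.74  0.    0.97 -0.05] F [-0.4 -0.  -3. ] op 0.154
 opt 0 [99.   1.8  0.9] [ 0.1  -0.16  0.19]
 opt 3.141592653589793 [99.   1.8  0.9] [-179.9    -0.3    -0.25]
```

Call:
{"method": "drive_tool", "body": {
  "rows": [35, 1.5, 0.5, 0, 0, 0, 5, 65, 1.5, 0.5, 0, 0, 0, 5, 88, 1.5, 0.5, 0, 0, 0, 5, 96, 1.5, 0.5, 0, 0, 0, 5, 99, 1.5, 0.5, 0, 0, 0, 5, 100, 1.5, 0.5, 0, 0, 0, 5, 101, 1.5, 0.5, 0, 0, 0, 5]
}}

```text
clock: 29.22
eef_pos: [613.3, -33.1, 39.2]
tcp_rot: [-2.494, 1.567, 2.206]
contact_force: [-8.2, 3.8, 18.5]
opening: 0.153
```

Call:
{"method": "drive_tool", "body": {
  "rows": [0, 0, 0, 0, 0, 0, 45, 0, 0, 0, 0, 0, 0, 45, 0, 0, 0, 0, 0, 0, 45, 0, 0, 0, 0, 0, 0, 45, -30, 0, 0, 0, 0, 0, 45, -70, 0, 0, 0, 0, 0, 45, -115, 0, 0, 0, 0, 0, 60, -115, 0, 0, 0, 0, 0, 60]
}}

```text
clock: 30.22
eef_pos: [616.1, -33.7, 157.9]
tcp_rot: [2.184, 1.566, 0.601]
contact_force: [-0.1, -0.1, -0.4]
opening: 0.601
```

```bash
python3 - <<'E'
from h import *
st();plan((452,-17,150),-0.046)
s=grab_frame("scene")[:,:,::-1]
cv2.imwrite("pics/s18.png",cv2.resize(s[230:430,230:430],None,fx=3.2,fy=3,interpolation=cv2.INTER_CUBIC))
cv2.imwrite("pics/t18.png",grab_frame("top")[:,:,::-1])
E
```

```text
t 30.23 p [616.1 -33.7 157.9] jaw -0.012 down [ 0.004  0.003 -1.   ] q [-0.06  0.41  1.72  0.    1.   -0.05] F [-0.1 -0.1 -0.4] op 0.601
 opt 0 [   7.3 -164.3  -14.7] [ 1.94 -0.17 -0.24]
 opt 3.141592653589793 [   7.3 -164.3  -14.7] [-178.06    0.37   -0.27]
```

View pics/s18.png

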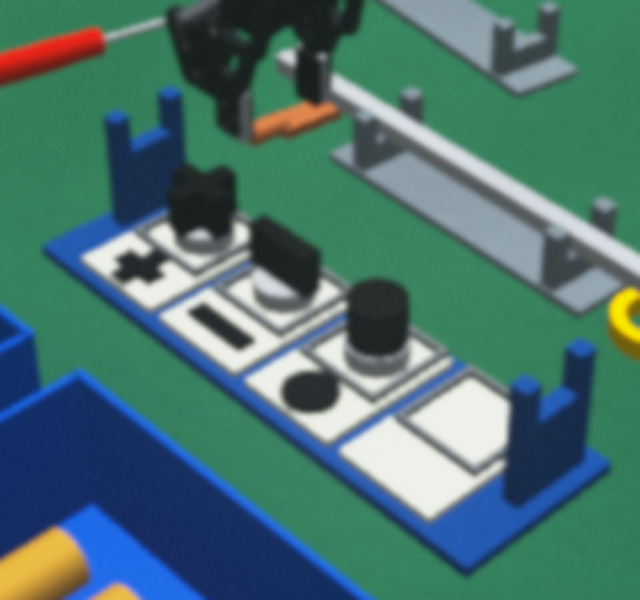

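Call:
{"method": "drive_tool", "body": {
  "rows": [3, -60, -5, 0.5, 0, -0.2, 60, 6, -120, -10, 1.5, 0, -0.2, 60, 7, -164, -15, 2, 0, -0.2, 60, 7, -164, -15, 2, 0, -0.2, 60, 7, -164, -15, 2, 0, -0.2, 60, 7, -164, -15, 2, 0, -0.2, 60]
}}

```text
clock: 31.08
eef_pos: [450.8, -16.6, 147.4]
tcp_rot: [-2.085, 1.565, 2.58]
contact_force: [0.1, 0.6, 0.8]
opening: 0.6
```

```bash
python3 - <<'E'
from h import *
st();plan((451,-17,23),-0.046)
t=grab_frame("top")[:,:,::-1];cv2.imwrite("pics/t19.png",t)
cv2.imwrite("pics/t19c.png",cv2.resize(t[145:275,145:345],None,fx=4,fy=4,interpolation=cv2.INTER_CUBIC))
V=t.astype(int).min(2);pts=[]
for c in range(300,326):
    v=np.where(V[245:268,c]>170)[0]+245
    if len(v)>4: pts.append((c,v.mean()))
P=onplane("top",pts,46);f=np.polyfit(P[:,1],P[:,0],1);print(len(pts),-np.arctan(f[0]),np.polyval(f,[-17,-107,-150]))
E
```

```text
t 31.07 p [450.8 -16.6 147.4] jaw -0.047 down [-0.005  0.003 -1.   ] q [-0.04  0.2   2.07  0.    0.88  0.  ] F [0.1 0.6 0.8] op 0.6
 opt 0 [124.3   0.9   0.7] [-0.06 -0.17  0.31]
 opt 3.141592653589793 [124.3   0.9   0.7] [179.94   0.48   0.27]
26 -0.04876652143506381 [452.03842932 447.64595982 445.5473355 ]
```

View pics/t19c.png

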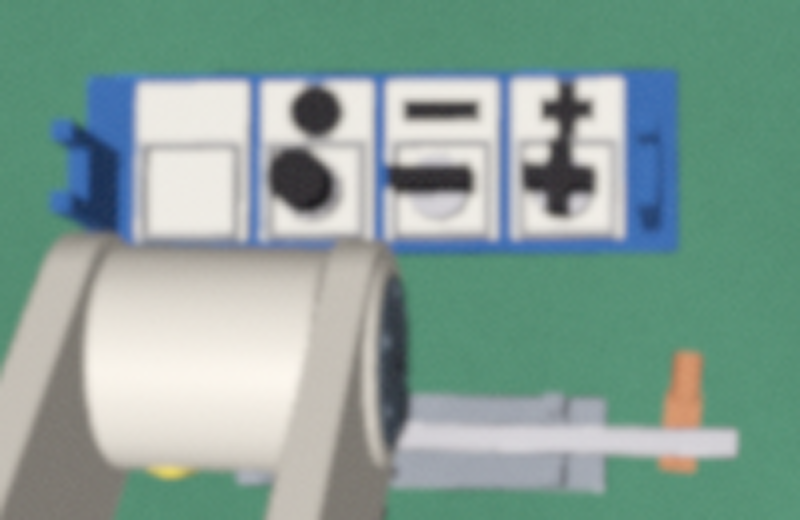

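```bash
python3 - <<'E'
from h import *
for n,t,nest in(('round',(301,178),(614.3,48)),('blade',(430,178),(613.1,-34)),('cross',(559.5,179),(611.7,-115.7))):
    print(n,onplane("top",np.array([t])/4+145-.4,66).round(1),nest)
E
```

```text
round [[613.2  46.9]] (614.3, 48)
blade [[611.2 -33.9]] (613.1, -34)
cross [[ 608.7 -115. ]] (611.7, -115.7)
```

Call:
{"method": "drive_tool", "body": {
  "rows": [40, 0.5, 0.5, 0, 0, 0.2, 60, 80, 0.5, 0.5, 0, 0, 0.2, 60, 110, 0.5, 0.5, 0, 0, 0.2, 60, 123, 0.5, 0.5, 0, 0, 0.2, 60, 123, 0.5, 0.5, 0, 0, 0.2, 60, 123, 0.5, 0.5, 0, 0, 0.2, 60]
}}

```text
clock: 31.88
eef_pos: [451.4, -16.8, 25.2]
tcp_rot: [-2.918, 1.568, 1.748]
contact_force: [-0.1, -0.6, 0.2]
opening: 0.599
```

Call:
{"method": "drive_tool", "body": {
  "rows": [0, 0, 0, 0, 0, 0, 10, 0, 0, 0, 0, 0, 0, 10, 0, 0, 0, 0, 0, 0, 10, 0, 0, 0, 0, 0, 0, 10, 0, 0, 0, 0, 0, 0, 10, 0, 0, 0, 0, 0, 0, 10],
  "newtons": 60
}}

```text
clock: 32.62
eef_pos: [451.7, -16.8, 26.1]
tcp_rot: [3.072, 1.568, 1.454]
contact_force: [-2.4, -0.2, 11.0]
opening: 0.175
```

Dies centred to ~3 mm. Bar gripped; lifting.

Call:
{"method": "drive_tool", "body": {
  "rows": [-12, 0, 0, 0, 0, 0, 10, -25, 0, 0, 0, 0, 0, 10, -45, 0, 0, 0, 0, 0, 10, -75, 0, 0, 0, 0, 0, 10, -115, 0, 0, 0, 0, 0, 10, -115, 0, 0, 0, 0, 0, 10]
}}

```text
clock: 33.38
eef_pos: [453.8, -17.3, 144.1]
tcp_rot: [2.016, 1.564, 0.398]
contact_force: [1.1, -0.7, -5.1]
opening: 0.176
```

```bash
python3 - <<'E'
from h import *
st();plan((615,7,140),-0.012)
E
```

```text
t 33.38 p [453.8 -17.3 144.1] jaw -0.047 down [ 0.007  0.003 -1.   ] q [-0.04  0.2   2.07  0.    0.86  0.  ] F [ 1.1 -0.7 -5.1] op 0.176
 opt 0 [  5.3 159.9 -31.8] [-2.01 -0.17 -0.38]
 opt 3.141592653589793 [  5.3 159.9 -31.8] [177.99  -0.58   0.27]
```

Call:
{"method": "drive_tool", "body": {
  "rows": [2, 40, -8, -0.5, 0, -0.3, 10, 3, 80, -16, -1, 0, -0.3, 10, 4, 120, -24, -1.5, 0, -0.3, 10, 4, 160, -32, -2, 0, -0.3, 10, 4, 160, -32, -2, 0, -0.3, 10, 4, 160, -32, -2, 0, -0.3, 10, 4, 160, -32, -2, 0, -0.3, 10]
}}

```text
clock: 34.25
eef_pos: [613.6, 7.1, 140.5]
tcp_rot: [-2.939, 1.568, 1.761]
contact_force: [0.2, -0.7, -5.1]
opening: 0.173
```

```bash
python3 - <<'E'
from h import *
st();plan((615,7,90),-0.013)
s=grab_frame("scene")[:,:,::-1];t=grab_frame("top")[:,:,::-1]
cv2.imwrite("pics/s20.png",cv2.resize(s[210:430,230:450],None,fx=2.7,fy=2.7,interpolation=cv2.INTER_CUBIC))
cv2.imwrite("pics/t20.png",t)
V=t.astype(int).min(2);pts=[]
for c in range(303,318):
    v=np.where(V[165:200,c]>170)[0]+165
    if len(v)>4: pts.append((c,v.mean()))
z=r.sense()['eef_pos'][2]+4+16
P=onplane("top",pts,z);f=np.polyfit(P[:,1],P[:,0],1);print(z,len(pts),-np.arctan(f[0]),np.polyval(f,[7,-171]),P[-1])
E
```

```text
t 34.25 p [613.6   7.1 140.5] jaw -0.012 down [-0.001  0.003 -1.   ] q [0.01 0.43 1.74 0.   0.97 0.02] F [ 0.2 -0.7 -5.1] op 0.173
 opt 0 [50.5  1.4  0.2] [ 0.04 -0.17  0.03]
 opt 3.141592653589793 [50.5  1.4  0.2] [-1.7996e+02 -5.0000e-02 -2.6000e-01]
161.11091148011113 14 -0.024024642398540092 [616.14813662 611.87092733] [ 611.28664169 -195.31558456]
```

View pics/s20.png

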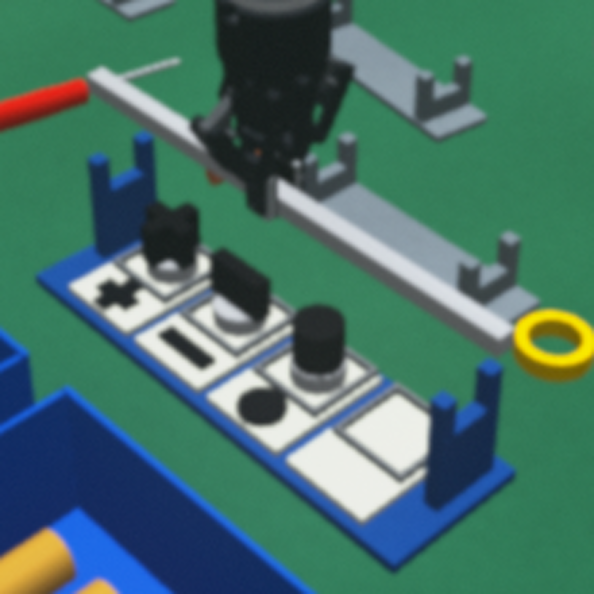

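Call:
{"method": "drive_tool", "body": {
  "rows": [15, 0.5, 0, 0, 0, 0, 10, 30, 0.5, 0, 0, 0, 0, 10, 45, 0.5, 0, 0, 0, 0, 10, 58, 0.5, 0, 0, 0, 0, 10, 66, 0.5, 0, 0, 0, 0, 10, 67, 0.5, 0, 0, 0, 0, 10]
}}

```text
clock: 35.1
eef_pos: [614.4, 7.3, 73.3]
tcp_rot: [-3.002, 1.568, 1.698]
contact_force: [-0.2, -0.6, -5.3]
opening: 0.169
```

```bash
python3 - <<'E'
from h import *
st()
s=grab_frame("scene")[:,:,::-1]
cv2.imwrite("pics/s21.png",cv2.resize(s[230:430,230:450],None,fx=3.3,fy=3,interpolation=cv2.INTER_CUBIC))
E
```

```text
t 35.1 p [614.4   7.3  73.3] jaw -0.012 down [-0.     0.003 -1.   ] q [0.01 0.52 1.77 0.   0.85 0.02] F [-0.2 -0.6 -5.3] op 0.169
```

View pics/s21.png

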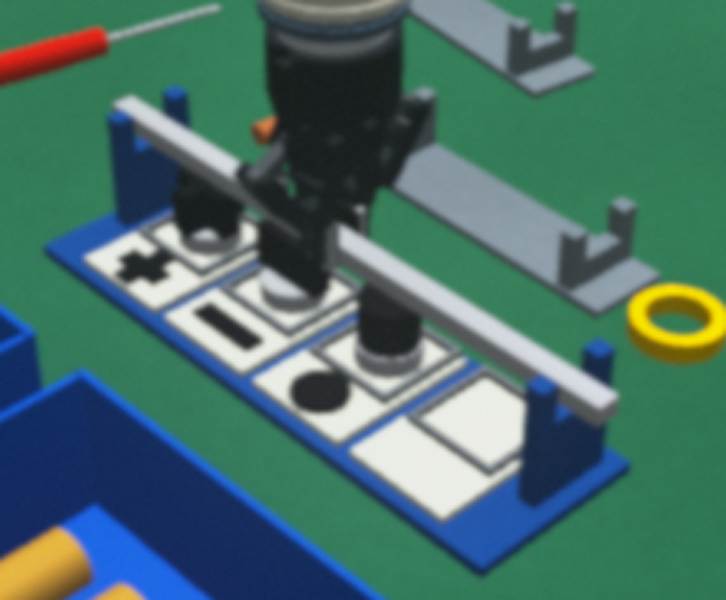

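Call:
{"method": "drive_tool", "body": {
  "rows": [3, 0, 0, 0, 0, 0, 10, 5, 0, 0, 0, 0, 0, 10, 6, 0, 0, 0, 0, 0, 10, 6, 0, 0, 0, 0, 0, 10]
}}

```text
clock: 35.65
eef_pos: [614.8, 7.3, 68.2]
tcp_rot: [2.958, 1.568, 1.375]
contact_force: [-1.4, -0.3, 0.2]
opening: 0.171
```

Call:
{"method": "drive_tool", "body": {
  "rows": [0, 0, 0, 0, 0, 0, 50, 0, 0, 0, 0, 0, 0, 50, 0, 0, 0, 0, 0, 0, 50, 0, 0, 0, 0, 0, 0, 50, -25, 0, 0, 0, 0, 0, 50, -60, 0, 0, 0, 0, 0, 50, -110, 0, 0, 0, 0, 0, 60, -110, 0, 0, 0, 0, 0, 60]
}}

```text
clock: 36.65
eef_pos: [617.4, 7.0, 182.4]
tcp_rot: [1.934, 1.562, 0.351]
contact_force: [-1.5, 0.5, -0.6]
opening: 0.599
```

Call:
{"method": "drive_tool", "body": {
  "rows": [-20, -60, -30, 0, 0, 0, 60, -30, -120, -60, 0, 0, 0, 60, -30, -180, -120, 0, 0, 0, 60, -30, -220, -180, 0, 0, 0, 60, -30, -220, -240, 0, 0, 0, 60, -30, -220, -300, 0, 0, 0, 60, -30, -220, -300, 0, 0, 0, 60, -30, -220, -300, 0, 0, 0, 60]
}}

```text
clock: 37.65
eef_pos: [400.2, 311.2, 210.8]
tcp_rot: [1.931, 1.563, 0.351]
contact_force: [-0.0, -0.5, -0.3]
opening: 0.599
```

```bash
python3 - <<'E'
from h import *
st()
s=grab_frame("scene")[:,:,::-1];t=grab_frame("top")[:,:,::-1]
cv2.imwrite("pics/s22.png",cv2.resize(s[230:430,230:450],None,fx=3.3,fy=3,interpolation=cv2.INTER_CUBIC))
cv2.imwrite("pics/t22.png",t)
cv2.imwrite("pics/t22c.png",cv2.resize(t[145:275,145:345],None,fx=4,fy=4,interpolation=cv2.INTER_CUBIC))
V=t.astype(int).min(2);pts=[]
for c in [*range(303,317)]:
    v=np.where(V[165:200,c]>170)[0]+165
    if len(v)>4: pts.append((c,v.mean()))
P=onplane("top",pts,88);print(P[[0,-1]])
E
```

```text
t 37.65 p [400.2 311.2 210.8] jaw -0.009 down [ 0.007  0.003 -1.   ] q [ 0.66  0.19  1.91 -0.    1.04  0.67] F [-0.  -0.5 -0.3] op 0.599
[[ 613.84185688 -162.35302462]
 [ 611.84048119 -194.187441  ]]
```

View pics/s22.png

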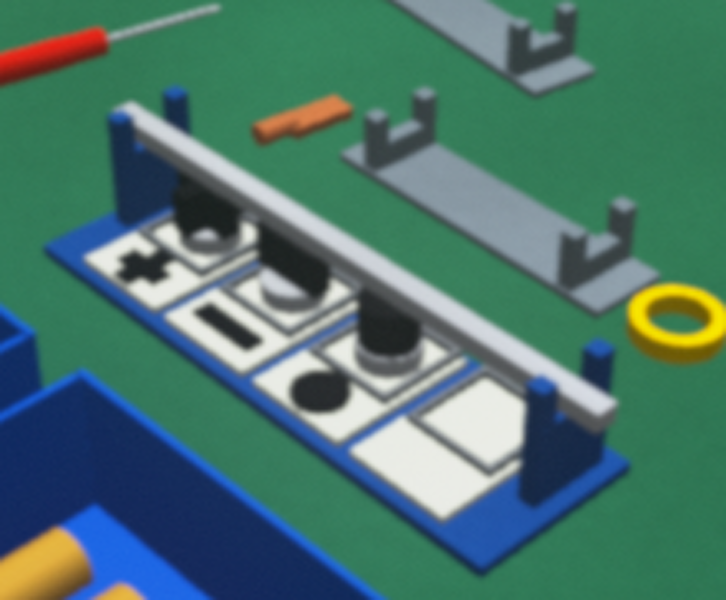

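View pics/t22c.png

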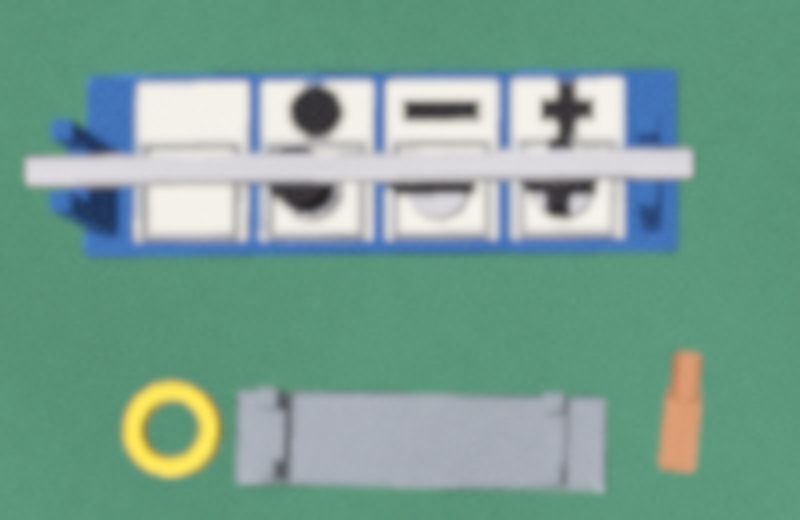

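The bar lies in both rack brackets, ends at nearly the same pixels as at the start. Each die stands by the sign of its own shape, and the arm is clear. Handing in.

```bash
python3 -c "
from rig import sign_off
print(sign_off())"
```

```text
the job is handed in; nothing more can be done
None
```

All three dies are in their own nests and the locking bar is back in the rack's brackets. I handed the job in at about 37.7 s; it reported no verdict.

**What I did:** I lifted the bar out and laid it in the leftmost bar rest, the one between the tape roll and the cable lug. The dies formed a three-way swap, so I moved:
1. blade to the spare nest
2. cross to its own nest
3. round to its own nest
4. blade to its own nest

I then laid the bar back over them and moved the arm clear.

**Last checks:**
- **Dies:** Before the bar went back, the top view showed them about 1.6 mm (round), 2 mm (blade) and 3 mm (cross) from their nest centres, within the 14 mm limit. I read those positions by eye off an enlarged crop. I did not measure upright angle, but all three look upright in the pictures.
- **Bar:** In the final pictures it lies in both rack slots, with its ends within about a pixel of where they started. I did not measure its height, but the bar's weight came off the wrist as it touched down at the expected height.
- **Arm:** It touches nothing.

**Disagreements:** The two cameras differed by up to about 7 mm on some die positions and about 2.5 mm on the nests. I averaged them for the nests and picked a value in between for the dies. No check failed.

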